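# Make up the drilling kit and the finishing kit on their routed boards

### The job

Make up the two job kits on the routed plywood boards. The board with the long narrow slot is the drilling kit: it takes the orange drill cassette, the amber oil bottle and the black felt marker; the other board is the finishing kit: it takes the cork sanding block and the round wax tin. Seat each thing right way up in the recess cut to its shape, fully down on the recess floor, and leave the beech bit block and the white dispenser bottle where they stand.

Things in the scene. Friction and masses are not known exactly. Their poses are not given: they have to be found in the camera images.
- drilling_tray: Plywood kit board, fixed to the bench, 152 x 200 mm (its x, y), top 19 mm up on rubber feet, origin at bench level under its centre. Recesses 8 mm deep (floor 11 mm up), 6 mm clear all round; centres in its frame: 46 (x) by 108 (y) mm for the cassette, at x +34, y +34; round, 50 mm across, for the oil bottle at x +34, y -55; slot 30 (x) by 144 (y) mm for the marker at x -42, y 0.
- finishing_tray: Plywood kit board, fixed to the bench, 152 x 200 mm (its x, y), top 19 mm up on rubber feet, origin at bench level under its centre. Recesses 8 mm deep (floor 11 mm up), 6 mm clear all round; centres in its frame: 118 (x) by 71 (y) mm for the sanding block, at x 0, y -50 (the block's long side along the board's x); round, 78 mm across, for the wax tin at x 0, y +44.5.
- drill_cassette: Orange box of twist drills, 34 mm (its x) by 96 mm (its y), the box 35 mm high, the drills standing up from it to 78 mm. Grasp the box across its x; either way round is right in the recess. 0.15 kg. Starts right way up; origin at the centre of its underside, z up.
- oil_bottle: Small amber oil bottle with a long thin red spout, round, 38 mm across up to 74 mm, 117 mm high in all (shoulder 22 mm across up to 89 mm, spout 8 mm above). Grasp round the body below 74 mm; keep the palm above the spout. It stands upright in its recess, any turn. 0.12 kg. Starts right way up; origin at the centre of its underside, z up.
- marker: Black felt marker lying flat, 18 mm wide (its x), 132 mm long (its y), 18 mm high, with flat sides that do not roll. Either way round is right in the slot. About 0.02 kg. Starts right way up; origin at the centre of its underside, z up.
- sanding_block: Cork sanding block, 59 mm (its x) by 106 mm (its y), 27 mm high. Grasp across its x; either way round is right in the recess. 0.07 kg. Starts right way up; origin at the centre of its underside, z up.
- wax_tin: Round shallow tin with a green lid that stays on, 66 mm across (the graspable body 64 mm across and 20 mm high), 25 mm high in all. Any turn is right in the recess. 0.17 kg. Starts right way up; origin at the centre of its underside, z up.
- beech_bit_block: Bystander, not part of either kit: loose drilled beech block, 52 by 70 mm, 74 mm high with its few bits. Must be left alone.
- white_dispenser: Bystander, not part of either kit: loose tall white dispenser bottle with a nozzle, 44 mm across, 163 mm high. Must be left alone.

How it is judged:
By the outcome, as a careful person would: the job done as asked, in the order asked, and still so for the second after the job is handed in, with the robot touching nothing.
It also fails if it takes over 144 s, if anything falls off the work surface, if the arm or the gripper's body presses on something with over 40 N, if the wrist force passes 120 N, or if a joint passes its speed limit or range.

### The arm

A 6-joint arm with a two-finger parallel gripper is mounted at the origin on a cart in front of the work surface, level with it; the furniture and walls round the work are solid. World frame = base frame: x ahead of the robot, y to its left, z up, the work surface at z = 0. Lengths are in m, angles in rad, forces in N, time in s.
With the tool pointing down it reaches from about 0.3 to 0.75 m from the base axis. Payload 8.5 kg.
Tool frame: the origin (TCP) lies at the very end of the fingers, on their centre line; the grasp point (between the pads) lies behind it (bot.tcp_to_grasp is the z of the grasp point in the tool frame, in m); z points along the fingers, y is the line along which they close (so a half turn about z gives the same grasp; the last joint's range is limited). The gripper opens to 85 mm and grips with 20 to 120 N. Pads are 22 mm wide; open, the fingers measure 114 mm over their backs; the gripper's body (76 mm by 85 mm) begins 54 mm behind the grasp point. The pads swing forward as they close: fully open they stand 13 mm farther back than shut.
Start: joints at [1.056, 0.381, 1.297, -0, 1.464, -0.215], TCP at [0.162, 0.525, 0.231] pointing down, gripper open.
Joint ranges: [-3.11, 3.11], [-0.89, 2.33], [0.22, 2.48], [-1.42, 4.56], [0.17, 2.85], [-2.88, 2.88]. Speed limits (rad/s): [2.39, 2.39, 3.14, 3.14, 3.14, 3.14].

### API

Orientations are given as [roll, pitch, yaw] about the fixed x, y, z axes, in that order (R = Rz(yaw) Ry(pitch) Rx(roll)).
In Python, from station import bot gives the robot as it stands. The module is installed in compiled form; this text tells all that it offers.
- The arm moves only by the tool move_arm, never from a script. Its argument "commands" is a list of rows, each a list of 3 entries, a list of its own where there are three numbers: the turn, a rotation vector about the tool's x, y, z in degrees, then the shift along the tool's x, y, z in m, then the opening, from 0 (shut) to 1 (fully open). In form: [[[ax, ay, az], [tx, ty, tz], fingers], ...]. A call has exactly 8 rows; each row shifts and turns the commanded pose from where the row before left it, along the tool's axes as they then stand; what a row does not reach is not made up. A row lasts 1/10 s, in which the tool goes at most 50 mm and 8.59 degrees, less where a joint would pass 70% of its speed; a pose out of reach is approached as far as the arm can. A call with a gripper value outside its range is refused whole. The fingers move at their own pace and stop on an object; "squeeze" is the grip in N (left out, the last holds). Time passes only in rows, so rows that do not move let the fingers close, or fill a call up. It gives the time, the measured TCP pose, the force, the opening and the grip force at its end, in the units of the state.
- bot.get_obs(): the state, without advancing time (a new reading comes with each control period).
- bot.get_image(name): name is "scene" or "top" or "wrist"; returns (picture, depth): 400x640x3 uint8, red, green, blue; 400x640 float32, m along the optical axis (not along the pixel's ray), 0 where there is no reading.
- bot.calibration(name): a dict with "vfov" (degrees; the focal length in pixels is half the picture's height over the tangent of half this angle, whatever the lens; pixels are square), "cx", "cy" (the principal point, pixels), "xyz" and "attitude" of the camera in the world. Camera axes: x right, y up, looking along -z (the intrinsics and any distortion apply to the point x, -y, -z); pixel columns grow to the right and rows downward; lengths in m; the calibration is good to about 2 mm. The wrist camera is an equidistant fisheye: a pixel r from the principal point sees the ray r / f radians off the axis. A picture is of the moment at which its call begins: read the wrist's pose just before it. calibration takes no time and is no camera call; for the wrist camera it gives the pose at the moment of the call.
- bot.sign_off(): hands the job in; it is judged then, once.
The state is a dict: "clock": time; "joints": joint angles; "dq": joint speeds; "joint_efforts": joint torques, N m; "eef_pos": TCP position; "eef_rot": TCP orientation; "contact_force": force on the tool from outside, world axes, zero at the start; "ft_torque": the same for the moment, N m; "width": opening from 0.0 (shut) to 1.0 (fully open); "grasp_force": force on a finger pad.
Only numpy, scipy, OpenCV 4.12 (cv2) and the standard library are available. Lean on these libraries where they do the work, as an engineer would, in place of code of your own. Each camera call takes 0.05 s, during which the arm holds its last target. There are 200 camera calls.

## Working session

There is one attempt and no reset: what is moved stays moved. The work goes in short steps, Python scripts to look and compute and a tool call to move; the robot and the scene stay as the last step left them, time stands still between calls to the robot, and variables do not carry over. Pictures are saved under pics/ and viewed, at most 14 in all, crops included, and the job is handed in when it is done.

Besides the shell and the picture viewer there is one more tool, called after "Request:" as name([rows], argument=value, ...), one row to a line, values as JSON. move_arm: Moves the arm, as the interface text tells. Its arguments: {"type":"object","properties":{"commands":{"type":"array"},"squeeze":{"type":"number"}},"required":["commands"]}

```bash
mkdir -p pics; ls; python3 - <<'E'
from station import bot
import cv2
for n in("top","scene"):
    p,d=bot.get_image(n); cv2.imwrite(f"pics/{n}0.png",p[:,:,::-1]); print(n,bot.calibration(n),d.min(),d.max())
print(bot.calibration("wrist"),bot.tcp_to_grasp,bot.get_obs())
E
```

```text
pics
top {'vfov': 52.79333710381351, 'cx': 321.7180658292654, 'cy': 197.01872836788388, 'xyz': array([0.53849128, 0.08239253, 0.93900585]), 'attitude': array([ 0.07070253, -0.02442452, -1.5837928 ])} 0.0 1.8304939
scene {'vfov': 52.77456413073886, 'cx': 322.90420849984116, 'cy': 199.50683805533373, 'xyz': array([-0.12013162, -0.47556787,  0.6745375 ]), 'attitude': array([ 9.58313256e-01,  3.36422845e-04, -9.17636095e-01])} 0.0 2.8247416
{'vfov': 65.70646984690485, 'cx': 320.8908003152741, 'cy': 193.0605544982865, 'xyz': array([0.08521665, 0.54893677, 0.37293402]), 'attitude': array([-3.23116410e-01,  5.47015146e-04,  1.27000110e+00])} -0.0187 {'clock': 0.1, 'joints': array([ 1.05571614e+00,  3.81140394e-01,  1.29814248e+00, -1.19138145e-06,
        1.46358600e+00, -2.15296388e-01]), 'dq': array([-2.34111596e-03, -1.28722305e-03, -3.38734534e-03,  6.06357732e-04,
        1.32434716e-03, -2.22760572e-06]), 'joint_efforts': array([ 3.75408898e-03, -4.49222302e+01, -2.31652862e+01, -1.56884985e-04,
        3.68572059e-03,  1.21229644e-05]), 'eef_pos': array([0.16229731, 0.5252477 , 0.23078152]), 'eef_rot': array([-3.14034564e+00, -2.71492040e-04,  2.84180882e+00]), 'contact_force': array([ 0.05596997, -0.07784984, -0.74169257]), 'ft_torque': array([ 0.01799189,  0.01862921, -0.01185532]), 'grasp_force': 0.0, 'width': 1.0021856379596694}
```

View pics/top0.png

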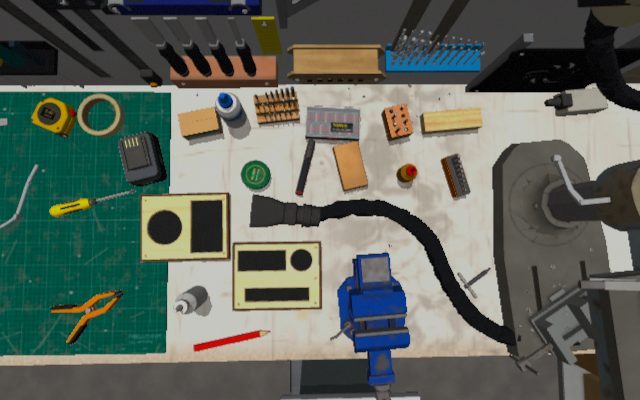

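View pics/scene0.png

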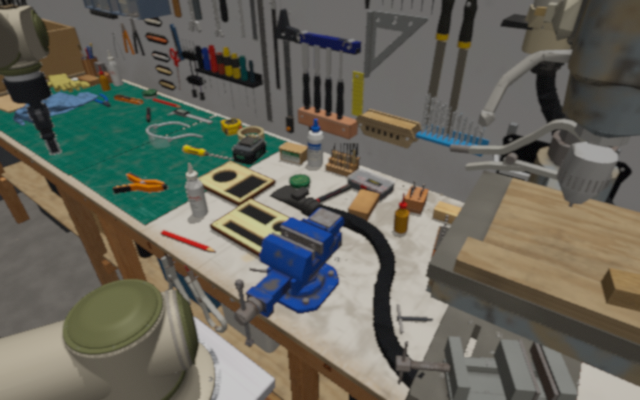

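The top view shows the drilling board at about (277,275), the finishing board at (185,227), tin (257,175), marker (306,167), cork (350,165) and oil bottle (407,173). The cassette is probably at (455,175) and the dispenser at (190,300). The scene view shows the vise and the hose close by. Next I'll enlarge the work area and compute heights.

```bash
cat > h.py <<'E'
import numpy as np, cv2
from scipy.spatial.transform import Rotation as R
from station import bot
def cloud(n):
    c=bot.calibration(n); p,d=bot.get_image(n)
    f=200/np.tan(np.radians(c['vfov']/2)); v,u=np.mgrid[:400,:640].astype(float)
    x=(u-c['cx'])/f; y=(v-c['cy'])/f
    if n=='wrist':
        r=np.hypot(x,y)+1e-9; s=np.tan(np.minimum(r,1.5))/r; x*=s; y*=s
    P=np.stack([x*d,-y*d,-d],-1)@R.from_euler('xyz',c['attitude']).as_matrix().T+c['xyz']
    P[d<=0]=np.nan
    return p,d,P
def ray(n,uv,c=None):
    c=c or bot.calibration(n); f=200/np.tan(np.radians(c['vfov']/2))
    x,y=(uv[0]-c['cx'])/f,(uv[1]-c['cy'])/f
    if n=='wrist':
        r=np.hypot(x,y)+1e-9; s=np.tan(r)/r; x*=s;y*=s
    return c['xyz'],R.from_euler('xyz',c['attitude']).apply([x,-y,-1])
def atz(n,uv,z,c=None):
    o,d=ray(n,uv,c); return o+d*(z-o[2])/d[2]
E
python3 - <<'E'
from h import *
p,d,P=cloud('top'); np.savez('top0.npz',p=p,P=P)
cv2.imwrite('pics/c1.png',cv2.resize(p[90:330,150:490,::-1],None,fx=2.35,fy=2.35,interpolation=cv2.INTER_CUBIC))
for n,(u,v) in dict(tin=(257,175),mk=(306,167),cork=(350,165),oil=(400,176),oilr=(407,173),cas=(455,175),orange=(397,121),dr=(277,282),dslot=(277,295),dcas=(262,261),doil=(301,260),fin=(182,227),fblk=(209,226),ftin=(165,227),disp=(190,300),visetop=(373,270),visejaw=(380,310),hose=(360,208),noz=(268,210),bench=(230,340),bench2=(480,200)).items():
    print(n,P[v,u].round(4))
E
```

```text
tin [0.6549 0.2059 0.0246]
mk [0.673  0.0943 0.0185]
cork [ 0.6749 -0.006   0.0309]
oil [ 0.6465 -0.116   0.0475]
oilr [ 0.6485 -0.1234  0.0831]
cas [ 0.6489 -0.2442  0.0364]
orange [ 0.7732 -0.1139  0.0412]
dr [0.4128 0.1622 0.0186]
dslot [0.3834 0.1627 0.0152]
dcas [0.4597 0.1964 0.0133]
doil [0.4606 0.108  0.0127]
fin [0.539  0.3736 0.0252]
fblk [0.5405 0.3161 0.0147]
ftin [0.5396 0.4165 0.0111]
disp [0.3921 0.3295 0.1083]
visetop [ 0.4479 -0.0393  0.1247]
visejaw [ 0.3718 -0.0492  0.1392]
hose [ 0.5761 -0.0252  0.0446]
noz [0.5744 0.1798 0.0374]
bench [0.2851 0.2686 0.0109]
bench2 [ 0.5936 -0.3155 -0.0019]
```

View pics/c1.png

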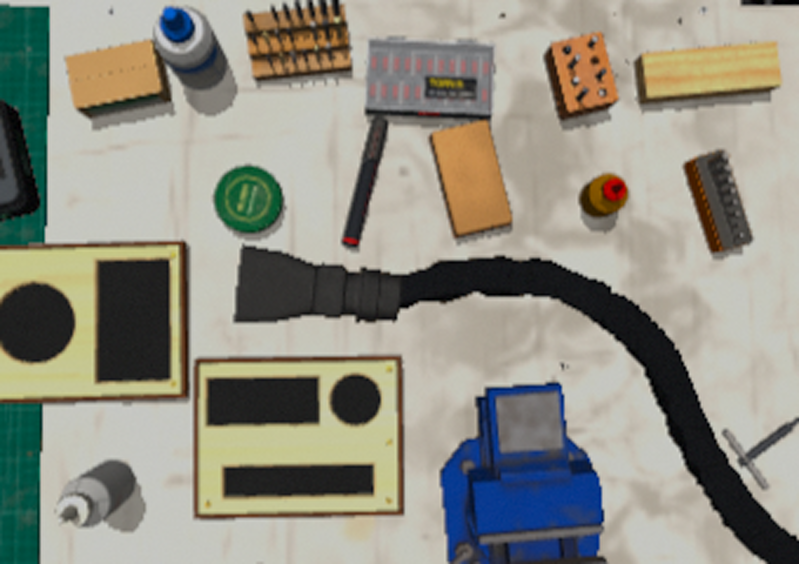

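The enlarged crop shows the cassette at (718,203), with its orange side on the left and the drills on the right. The loose beech block is at (581,75), the cork at (470,178), the marker at (365,180) touching close to a grey case, and the hose nozzle at (320,285). I'll move over the boards for wrist views.

Request:
move_arm([
  [[0,0,0],[-0.023,-0.014,-0.003],1],
  [[0,0,0],[-0.023,-0.014,-0.003],1],
  [[0,0,0],[-0.023,-0.014,-0.003],1],
  [[0,0,0],[-0.023,-0.014,-0.003],1],
  [[0,0,0],[-0.023,-0.014,-0.003],1],
  [[0,0,0],[-0.023,-0.014,-0.003],1],
  [[0,0,0],[-0.023,-0.014,-0.003],1],
  [[0,0,0],[-0.023,-0.014,-0.003],1],
])

```text
clock: 0.95
eef_pos: [0.3056, 0.3632, 0.2553]
eef_rot: [-3.141, -0.0, 2.842]
contact_force: [-1.3, 0.6, 1.0]
width: 1.003
grasp_force: 0.0
```

Request:
move_arm([
  [[0,0,0],[-0.023,-0.014,-0.003],1],
  [[0,0,0],[-0.023,-0.014,-0.003],1],
  [[0,0,0],[-0.023,-0.014,-0.003],1],
  [[0,0,0],[-0.023,-0.014,-0.003],1],
  [[0,0,0],[-0.023,-0.014,-0.003],1],
  [[0,0,0],[-0.023,-0.014,-0.003],1],
  [[0,0,-8],[0,0,0],1],
  [[0,0,-8],[0,0,0],1],
])

```text
clock: 1.75
eef_pos: [0.4126, 0.2424, 0.2731]
eef_rot: [-3.141, -0.001, 3.125]
contact_force: [0.2, -0.7, -0.4]
width: 1.003
grasp_force: 0.0
```

```bash
python3 - <<'E'
from h import *
o=bot.get_obs();print(o['eef_pos'],o['eef_rot'],o['clock'],o['joints'])
c=bot.calibration('wrist');p,d,P=cloud('wrist'); np.savez('w1.npz',p=p,P=P,d=d,**c)
cv2.imwrite('pics/w1.png',cv2.resize(p[:,:,::-1],(800,500)))
E
```

```text
[0.41259914 0.24241643 0.273072  ] [-3.14140578e+00 -5.77814933e-04  3.12501816e+00] 1.75 [ 2.83134654e-01  2.24920849e-01  1.40369436e+00 -7.95718321e-06
  1.51358467e+00 -1.27108677e+00]
```

View pics/w1.png

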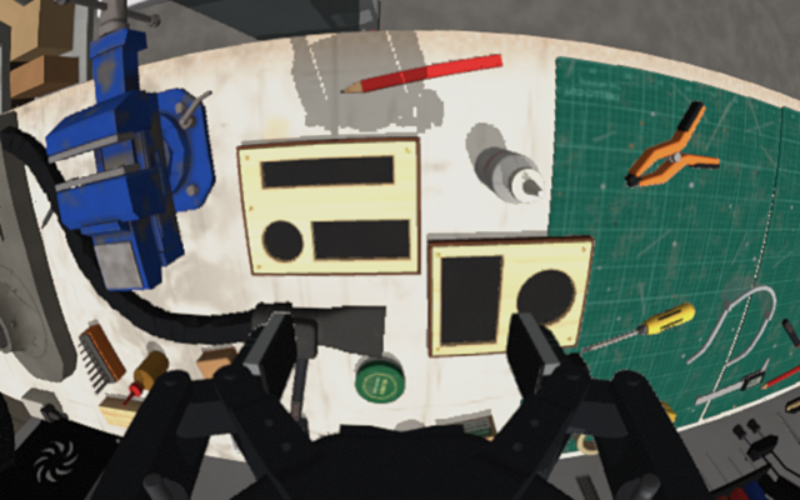

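The wrist view shows both boards clearly: drilling board around (330,205) in the enlarged picture, finishing board around (510,295), and the dispenser at (510,180). I'll fit the boards from this view and from the top view.

```bash
cat >> h.py <<'E'
def blobs(n,c,m,z,amin=150):
    m=m.astype(np.uint8); k=cv2.findContours(m,cv2.RETR_CCOMP,cv2.CHAIN_APPROX_NONE); out=[]
    for q,hh in zip(k[0],k[1][0] if k[1] is not None else []):
        if cv2.contourArea(q)<amin: continue
        W=np.array([atz(n,t,z,c)[:2] for t in q[:,0]],np.float32)
        r=cv2.minAreaRect(W*1000); mu=q[:,0].mean(0)
        out.append(('hole' if hh[3]>=0 else 'out',mu.round(),np.round(r[0],1),np.round(r[1],1),round(r[2],1),round(float(cv2.contourArea(W*1000)/(r[1][0]*r[1][1])),2)))
    return out
def yellow(p):
    h=cv2.cvtColor(p,cv2.COLOR_RGB2HSV); return (h[...,0]>18)&(h[...,0]<36)&(h[...,1]>60)&(h[...,2]>130)
E
python3 - <<'E'
from h import *
a=np.load('w1.npz');c={k:(a[k] if a[k].ndim else float(a[k])) for k in('vfov','cx','cy','xyz','attitude')}
m=yellow(a['p']); m[:110]=0; m[300:]=0
for b in blobs('wrist',c,m,.019): print(*b)
b=np.load('top0.npz');c=bot.calibration('top')
m=yellow(b['p']); m[:185]=0;m[:,:130]=0;m[:,340:]=0
for t in blobs('top',c,m,.019): print('top',*t)
for n,P,p in(('w',a['P'],a['p']),('t',b['P'],b['p'])):
    m=yellow(p)&(P[...,2]<.06)&(P[...,0]<.62)&(P[...,0]>.3)
    for k,mm in(('drill',m&(P[...,1]<.26)&(P[...,1]>.05)),('fin',m&(P[...,1]>.27))): print(n,k,np.nanmedian(P[mm],0),np.nanstd(P[mm],0))
    w=(p.min(-1)>150)&(np.abs(P[...,0]-.3)<.05)&(np.abs(P[...,1]-.15)<.05); print('bench',np.nanmedian(P[w],0))
E
```

```text
out [536. 257.] [590.1 628.6] [28.9 90.2] 14.0 0.64
out [416. 233.] [541.  370.6] [144.3 192.1] 0.8 0.61
hole [376. 239.] [541.5 320.5] [120.7  74.2] 0.9 0.95
hole [412. 201.] [479.4 369.4] [ 17.8 191.2] 0.4 0.69
out [289. 192.] [462.8 196.4] [111.5  50.6] 90.0 0.06
out [262. 137.] [386.6 162.7] [ 34.5 149.7] 0.0 0.94
hole [262. 138.] [386.7 162.6] [ 33.  146.9] 0.1 0.93
top out [282. 274.] [427.4 163.2] [143.3 190.7] 0.0 0.93
top hole [297. 304.] [366.8 125.4] [114.3  15.5] 89.0 0.54
top hole [276. 294.] [385.2 163.4] [145.9  33.2] 89.0 0.94
top hole [301. 260.] [462.3 108.9] [51.2 50.8] 44.5 0.79
top hole [274. 267.] [452.7 165.5] [ 70.7 172.8] 0.6 0.62
top out [184. 227.] [540.3 370.7] [142.8 189.1] 0.8 0.97
top hole [164. 227.] [539.7 415.8] [80.4 78.2] 44.9 0.78
top hole [206. 226.] [541.1 320.6] [121.6  74.1] 0.6 0.96
w drill [0.43792596 0.16468567 0.01806522] [0.04976079 0.06256683 0.00229768]
w fin [0.54930598 0.37437129 0.01871224] [0.04882941 0.10180142 0.00329088]
bench [ 0.31260285  0.12069609 -0.00079143]
t drill [0.41487667 0.17764446 0.01969686] [0.0450166  0.06028511 0.00218415]
t fin [0.56135727 0.39527752 0.02009162] [0.04932901 0.09171604 0.00338402]
bench [0.29798347 0.14848373 0.00074621]
```

Request:
move_arm([
  [[0,0,8.5],[0,0,0],1],
  [[0,0,8.5],[0,0,0],1],
  [[0,0,8.5],[0,0,0],1],
  [[0,0,8.5],[0,0,0],1],
  [[0,0,8.5],[0,0,0],1],
  [[0,0,8.5],[0,0,0],1],
  [[0,0,8.5],[0,0,0],1],
  [[0,0,8.5],[0,0,0],1],
])

```text
clock: 2.6
eef_pos: [0.412, 0.2432, 0.2732]
eef_rot: [-3.141, -0.0, 1.925]
contact_force: [-0.1, 0.0, 0.2]
width: 1.002
grasp_force: 0.0
```

Request:
move_arm([
  [[0,0,8.5],[0,0,0],1],
  [[0,0,8.5],[0,0,0],1],
  [[0,0,8.5],[0,0,0],1],
  [[0,0,8.5],[0,0,0],1],
  [[0,0,8.5],[0,0,0],1],
  [[0,0,8.5],[0,0,0],1],
  [[0,0,8.5],[0,0,0],1],
  [[0,0,8.5],[0,0,0],1],
])

```text
clock: 3.4
eef_pos: [0.412, 0.2432, 0.2732]
eef_rot: [-3.141, 0.0, 0.739]
contact_force: [-0.4, 0.5, -0.5]
width: 1.002
grasp_force: 0.0
```

Request:
move_arm([
  [[0,0,8.5],[0,0,0],1],
  [[0,0,8.5],[0,0,0],1],
  [[0,0,8.5],[0,0,0],1],
  [[0,0,8.5],[0,0,0],1],
  [[0,0,8.5],[0,0,0],1],
  [[0,0,0],[0.005,0.034,-0.004],1],
  [[0,0,0],[0.005,0.034,-0.004],1],
  [[0,0,0],[0.005,0.034,-0.004],1],
])

```text
clock: 4.2
eef_pos: [0.4276, 0.1403, 0.2853]
eef_rot: [3.142, 0.0, 0.004]
contact_force: [0.4, -0.1, -0.5]
width: 1.002
grasp_force: 0.0
```

Request:
move_arm([
  [[0,0,0],[0.005,0.034,-0.004],1],
  [[0,0,0],[0.005,0.034,-0.004],1],
  [[0,0,0],[0.005,0.034,-0.004],1],
  [[0,0,0],[0.005,0.034,-0.004],1],
  [[0,0,0],[0.005,0.034,-0.004],1],
  [[0,0,0],[0,0,0],1],
  [[0,0,0],[0,0,0],1],
  [[0,0,0],[0,0,0],1],
])

```text
clock: 5.0
eef_pos: [0.4535, -0.0279, 0.3052]
eef_rot: [-3.141, 0.0, 0.005]
contact_force: [0.5, -0.3, -0.1]
width: 1.001
grasp_force: 0.0
```

```bash
python3 - <<'E'
from h import *
o=bot.get_obs();print(o['eef_pos'],o['eef_rot'],o['clock'],o['joints'])
c=bot.calibration('wrist');p,d,P=cloud('wrist'); np.savez('w2.npz',p=p,P=P,d=d,**c)
cv2.imwrite('pics/w2.png',cv2.resize(p[:,:,::-1],(800,500)))
E
```

```text
[ 0.45345149 -0.0278912   0.30517536] [-3.14123963e+00  4.36489940e-04  5.31892415e-03] 5.0 [-3.23153417e-01  1.61950456e-01  1.39319292e+00  1.93364286e-04
  1.58697632e+00  1.24232714e+00]
```

View pics/w2.png

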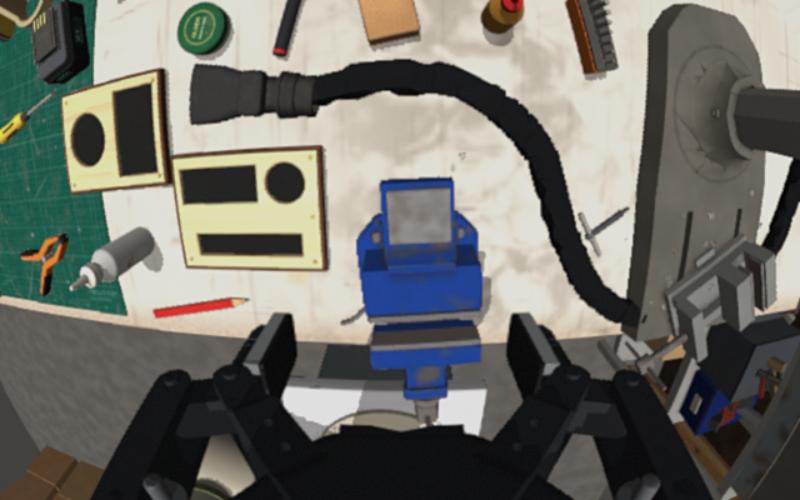

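The objects sit at the top edge of this view (cork (390,15), cassette (595,35)), so I need to go about 14 cm forward.

Request:
move_arm([
  [[0,0,0],[0.03,0,0],1],
  [[0,0,0],[0.03,0,0],1],
  [[0,0,0],[0.03,0,0],1],
  [[0,0,0],[0.03,0,0],1],
  [[0,0,0],[0.03,0,0],1],
  [[0,0,0],[0,0,0],1],
  [[0,0,0],[0,0,0],1],
  [[0,0,0],[0,0,0],1],
])

```text
clock: 5.85
eef_pos: [0.6029, -0.0272, 0.3057]
eef_rot: [3.142, -0.0, 0.006]
contact_force: [1.0, 0.0, -0.4]
width: 0.999
grasp_force: 0.0
```

```bash
python3 - <<'E'
from h import *
o=bot.get_obs();print(o['eef_pos'],o['eef_rot'],o['clock'],o['joints'])
c=bot.calibration('wrist');p,d,P=cloud('wrist'); np.savez('w3.npz',p=p,P=P,d=d,**c)
cv2.imwrite('pics/w3.png',cv2.resize(p[:300,:,::-1],(800,375)))
E
```

```text
[ 0.60293795 -0.02716177  0.30568728] [ 3.14157713e+00 -3.08360964e-05  6.20386521e-03] 5.85 [-2.40948206e-01  4.42800246e-01  9.85706963e-01 -7.58185462e-06
  1.71305175e+00  1.32364318e+00]
```

View pics/w3.png

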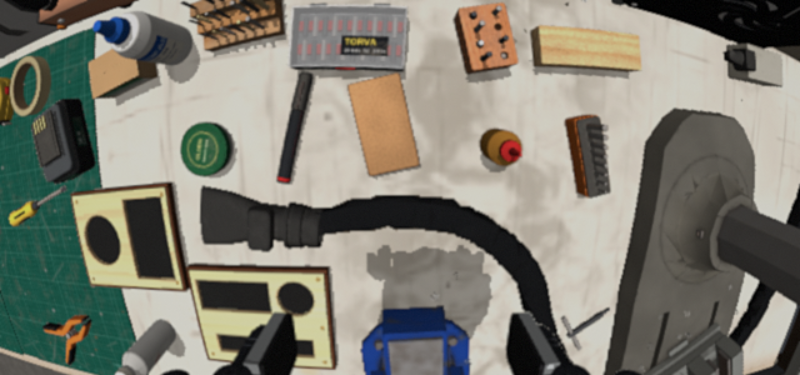

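Everything is visible here: tin (205,148), marker (295,128), cork (385,125), bottle (500,148) with its red spout at (511,150), and cassette (590,155). Next I'll segment both views.

```bash
python3 - <<'E'
from h import *
a=np.load('w3.npz');cw={k:(a[k] if a[k].ndim else float(a[k])) for k in('vfov','cx','cy','xyz','attitude')}
b=np.load('top0.npz');ct=bot.calibration('top')
def win(m,x0,x1,y0,y1): z=np.zeros_like(m); z[y0:y1,x0:x1]=m[y0:y1,x0:x1]; return z
W={'wrist':dict(tin=(140,190,90,145),mk=(218,256,54,150),cork=(274,340,57,145),red=(384,422,95,135),oil=(380,422,95,138),cas=(448,492,88,162)),
   'top':dict(tin=(238,275,155,195),mk=(290,318,138,198),cork=(328,372,138,192),red=(394,420,160,186),oil=(394,420,160,186),cas=(436,474,148,202))}
for n,im,c,P in(('wrist',a['p'],cw,a['P']),('top',b['p'],ct,b['P'])):
    h=cv2.cvtColor(im,cv2.COLOR_RGB2HSV).astype(int);H,S,V=h[...,0],h[...,1],h[...,2]
    M=dict(tin=((H>45)&(H<90)&(S>80),.025),mk=((V<110),.018),cork=((H>5)&(H<22)&(S>85),.027),red=(((H<6)|(H>174))&(S>170)&(V>120),.117),oil=((S>110)&(H<25),.074),cas=((S>110)&(H<22)&(V>40),.035))
    for k,(m,z) in M.items():
        m=win(m,*W[n][k]); 
        for q in blobs(n,c,m,z,25): 
            if q[0]=='out': print(n,k,*q[1:])
        print('   depth z pct',np.nanpercentile(P[m][:,2],[5,50,95]).round(3), 'xy',np.nanmedian(P[m],0)[:2].round(4))
za=cv2.resize(a['p'][80:170,375:500,::-1],None,fx=4,fy=4,interpolation=cv2.INTER_CUBIC)
zb=cv2.resize(b['p'][145:205,390:480,::-1],None,fx=6,fy=6,interpolation=cv2.INTER_CUBIC)[:,:, :]
o=np.zeros((560,800,3),np.uint8); o[:360,:500]=za; 
zb=cv2.resize(zb,(300,200)); o[360:560,:300]=zb
cv2.imwrite('pics/z.png',o)
E
```

```text
wrist tin [164. 119.] [658.3 206.2] [67.  60.5] 85.9 0.79
   depth z pct [0.021 0.025 0.026] xy [0.6583 0.205 ]
wrist mk [237.  94.] [680.7  96.7] [ 29.9 137. ] 73.9 0.5
   depth z pct [0.001 0.016 0.019] xy [0.6825 0.0924]
wrist cork [307.  99.] [677.2  -7.9] [104.1  56.5] 12.9 0.96
   depth z pct [0.026 0.027 0.029] xy [ 0.6775 -0.0084]
wrist red [409. 121.] [ 659.1 -122.5] [16.7 17.6] 46.8 0.54
   depth z pct [0.082 0.084 0.087] xy [ 0.6583 -0.1301]
wrist oil [401. 117.] [ 658.5 -124.9] [33.6 39.8] 2.4 0.8
   depth z pct [0.029 0.061 0.092] xy [ 0.659  -0.1261]
wrist cas [462. 120.] [ 652.5 -228.5] [93.9 33.8] 1.2 0.34
   depth z pct [0.006 0.021 0.032] xy [ 0.6535 -0.2345]
top tin [255. 174.] [656.1 209.2] [61.2 61.9] 89.8 0.8
   depth z pct [0.023 0.026 0.028] xy [0.655  0.2101]
top mk [305. 166.] [676.7  98.4] [ 25.2 139.1] 74.4 0.56
   depth z pct [0.002 0.017 0.02 ] xy [0.6789 0.0944]
top cork [350. 165.] [675.3  -6.5] [107.3  59.2] 13.1 0.93
   depth z pct [0.025 0.028 0.031] xy [ 0.6749 -0.0064]
top red [411. 170.] [ 650.3 -123.7] [16.6 16.8] 88.4 0.81
   depth z pct [0.083 0.086 0.105] xy [ 0.6527 -0.1297]
top oil [407. 173.] [ 649.8 -125.3] [34.3 44.5] 36.0 0.77
   depth z pct [0.028 0.061 0.091] xy [ 0.6505 -0.1262]
top cas [449. 177.] [ 644.3 -230.2] [92.2 13.7] 14.2 0.68
   depth z pct [0.009 0.024 0.036] xy [ 0.6448 -0.2346]
```

View pics/z.png

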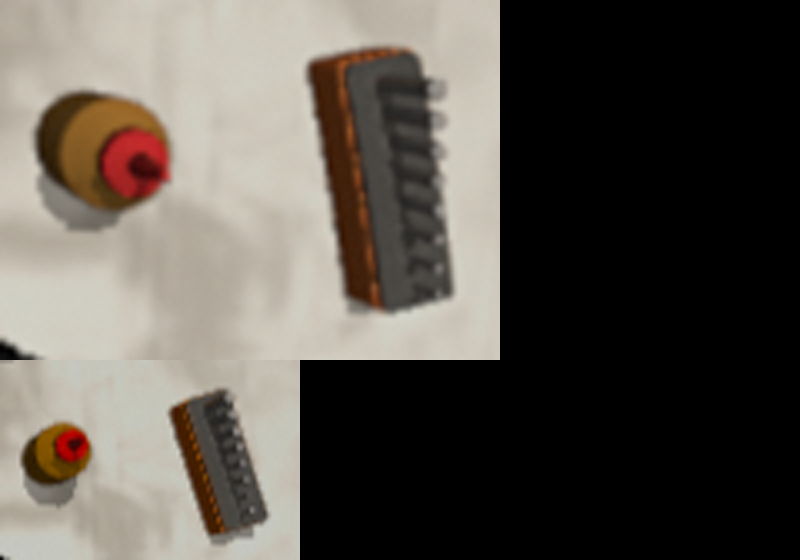

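The zoom shows the bottle, with its spout at (150,165), and the cassette: orange left face, grey top, drill tips on the right. The two views disagree by up to 8 mm on the right-hand side, so I'll check the wrist model against the boards in w2 and w3.

```bash
python3 - <<'E'
from h import *
for f in('w2','w3'):
    a=np.load(f+'.npz');c={k:(a[k] if a[k].ndim else float(a[k])) for k in('vfov','cx','cy','xyz','attitude')}
    print(c['xyz'],c['attitude'])
    m=yellow(a['p']);m[:40]=0;m[:,300:]=0
    for q in blobs('wrist',c,m,.019,120): print(f,*q)
    P=a['P'];p=a['p']
    for (x,y) in((.62,-.2),(.72,-.1),(.6,.1),(.55,-.12),(.72,.15)):
        w=(p.min(-1)>140)&(np.hypot(P[...,0]-x,P[...,1]-y)<.03); print((x,y),w.sum(),np.nanmedian(P[w][:,2]).round(4))
b=np.load('top0.npz');P,p=b['P'],b['p']
for (x,y) in((.62,-.2),(.72,-.1),(.6,.1),(.55,-.12),(.72,.15)):
        w=(p.min(-1)>140)&(np.hypot(P[...,0]-x,P[...,1]-y)<.03); print('top',(x,y),w.sum(),np.nanmedian(P[w][:,2]).round(4))
E
```

```text
[ 0.53599963 -0.02809103  0.44728346] [-3.22879190e-01  9.25341367e-04 -1.56647283e+00]
w2 out [193. 198.] [397.8 162.8] [192.8  83.8] 88.7 0.39
w2 hole [200. 195.] [387.7 162.7] [147.3  31.1] 89.9 0.95
w2 out [168. 141.] [469.5 199.3] [118.4  62.5] 89.9 0.14
w2 out [  8. 102.] [591.1 628.4] [24.  85.8] 14.7 0.77
w2 out [ 98. 106.] [541.5 370.7] [143.8 193.6] 0.8 0.66
w2 hole [ 94. 145.] [479.2 365.7] [ 15.5 178.4] 0.2 0.64
w2 hole [ 74. 135.] [498.8 410.9] [107.1  14.2] 89.6 0.63
w2 hole [ 70. 111.] [541.2 413.4] [78.7 77.2] 81.9 0.8
(0.62, -0.2) 1111 -0.0008
(0.72, -0.1) 0 nan
(0.6, 0.1) 708 -0.0006
(0.55, -0.12) 434 -0.0008
(0.72, 0.15) 0 nan
[ 0.68540871 -0.02722995  0.44781544] [-3.22462391e-01  5.39651623e-04 -1.56559774e+00]
w3 out [251. 278.] [389.4  91.8] [35.9 53.2] 5.4 0.35
w3 out [179. 273.] [388.8 214.5] [88.2 64.3] 89.1 0.41
w3 out [199. 232.] [468.4 162.8] [ 65.2 191.3] 0.0 0.23
w3 out [ 17. 170.] [588.3 632.1] [23.6 93.3] 13.3 0.78
w3 out [109. 190.] [541.6 371. ] [143.4 192.7] 0.8 0.65
w3 hole [ 97. 224.] [478.7 392. ] [126.   13.7] 89.9 0.66
w3 hole [ 82. 192.] [542.2 414.5] [79.3 78.5] 74.1 0.78
w3 out [20. 68.] [800.7 575.9] [93.1 95.4] 89.8 0.79
w3 hole [20. 68.] [800.8 574.9] [79.5 82.8] 15.7 0.78
(0.62, -0.2) 1088 -0.0009
(0.72, -0.1) 1101 -0.0007
(0.6, 0.1) 814 -0.0007
(0.55, -0.12) 196 -0.0007
(0.72, 0.15) 1122 -0.0006
top (0.62, -0.2) 502 0.0004
top (0.72, -0.1) 401 0.0003
top (0.6, 0.1) 294 0.0005
top (0.55, -0.12) 154 0.0005
top (0.72, 0.15) 508 0.0006
  return np.nanmean(a, axis, out=out, keepdims=keepdims)
```

```bash
cat >> h.py <<'E'
def rect(P,x0,x1,y0,y1,z0,z1):
    m=(P[...,0]>x0)&(P[...,0]<x1)&(P[...,1]>y0)&(P[...,1]<y1)&(P[...,2]>z0)&(P[...,2]<z1)
    l,s=cv2.connectedComponents(m.astype(np.uint8))[1],None
    k=np.bincount(l[l>0]).argmax(); Q=P[l==k][:,:2].astype(np.float32)*1000
    r=cv2.minAreaRect(Q); return len(Q),np.round(r[0],1),np.round(r[1],1),round(r[2],1),P[l==k][:,2].mean().round(4)
E
python3 - <<'E'
from h import *
for f in('w3','top0'):
    P=np.load(f+'.npz')['P']
    for n,b in dict(cas=(.58,.72,-.29,-.19,.029,.041),casbase=(.58,.72,-.29,-.19,.006,.06),oil=(.61,.7,-.17,-.09,.066,.081),oilsp=(.61,.7,-.17,-.09,.081,.12),cork=(.6,.74,-.06,.05,.022,.032),tin=(.61,.7,.15,.25,.018,.03),mk=(.6,.742,.06,.13,.013,.021)).items(): print(f,n,*rect(P,*b))
E
```

```text
w3 cas 986 [ 651.7 -250.7] [94.8 33.6] 15.6 0.034
w3 casbase 1622 [ 651.8 -250.1] [96.5 34.6] 15.5 0.0317
w3 oil 34 [ 656.8 -125.4] [ 5.6 18.9] 83.7 0.0753
w3 oilsp 228 [ 656.7 -133.3] [19.7 20.6] 5.0 0.0878
w3 cork 3240 [676.9  -7.8] [105.8  59.1] 12.7 0.0271
w3 tin 1314 [658.4 208.9] [65.3 65.2] 21.0 0.0245
w3 mk 868 [675.6  95.8] [ 16.9 132.4] 76.1 0.0162
top0 cas 505 [ 649.  -249.9] [95.8 34.2] 16.1 0.0351
top0 casbase 714 [ 648.9 -249.6] [95.8 34.9] 16.1 0.0328
top0 oil 14 [ 652.7 -123.9] [17.8  5.1] 5.4 0.071
top0 oilsp 78 [ 653.1 -131.7] [20.2 19. ] 25.4 0.0889
top0 cork 1145 [674.6  -6.9] [105.6  58.5] 13.0 0.0282
top0 tin 662 [655.2 210.3] [64.4 63.9] 0.4 0.0258
top0 mk 349 [673.1  97.2] [ 16.3 131.2] 75.5 0.017
```

Sizes match the text, and the heights agree with it too: cassette 34–35 mm, cork 27, tin 25, marker 17. I'll add a move helper and go above the cassette.

```bash
cat > g.py <<'E'
import sys,numpy as np
from station import bot
# usage: g.py x y z yawdeg : turn about tool z (deg), then shift in turned tool axes (m)
x,y,z,w=map(float,sys.argv[1:5]); o=bot.get_obs(); p=o['eef_pos']; y0=np.degrees(o['eef_rot'][2])
a=np.radians(w); d=np.array([x,y,z])-p
print('turn',round((y0-w+180)%360-180,1),'shift',np.round([np.cos(a)*d[0]+np.sin(a)*d[1],np.sin(a)*d[0]-np.cos(a)*d[1],-d[2]],4),'at',p.round(4),round(y0,1),'F',o['contact_force'].round(1),o['clock'])
E
python3 g.py .6517 -.2505 .15 15.6
```

```text
turn -15.3 shift [-0.013   0.2281  0.1559] at [ 0.6029 -0.0273  0.3059] 0.3 F [ 0.1 -0.2 -0.2] 5.9
```

Request:
move_arm([
  [[0,0,-7.6],[0,0,0],1],
  [[0,0,-7.7],[0,0,0],1],
  [[0,0,0],[-0.002,0.038,0.026],1],
  [[0,0,0],[-0.002,0.038,0.026],1],
  [[0,0,0],[-0.002,0.038,0.026],1],
  [[0,0,0],[-0.002,0.038,0.026],1],
  [[0,0,0],[-0.002,0.038,0.026],1],
  [[0,0,0],[-0.003,0.038,0.026],1],
])

```text
clock: 6.7
eef_pos: [0.6523, -0.2522, 0.1492]
eef_rot: [3.141, -0.001, 0.273]
contact_force: [0.4, 0.4, -0.7]
width: 1.0
grasp_force: 0.0
```

```bash
python3 g.py .6517 -.2505 .015 15.6; python3 - <<'E'
from h import *
from scipy.spatial.transform import Rotation as R
o=bot.get_obs();p,d,P=cloud('wrist')
T=R.from_euler('xyz',o['eef_rot']).inv().apply((P.reshape(-1,3)-o['eef_pos'])).reshape(P.shape)
m=(np.abs(T[...,1])>.03)&(np.abs(T[...,1])<.06)&(np.abs(T[...,0])<.03)&(T[...,2]>-.06)&(T[...,2]<.02)
print(m.sum(),np.nanpercentile(T[m],[1,50,99],axis=0).round(4))
print(rect(P,.58,.74,-.32,-.19,.029,.041))
E
```

```text
turn 0.0 shift [-1.000e-04 -1.700e-03  1.342e-01] at [ 0.6523 -0.2522  0.1492] 15.6 F [ 0.4  0.4 -0.7] 6.7
5117 [[-0.0096 -0.0568 -0.0598]
 [ 0.0083 -0.0413 -0.0386]
 [ 0.0144  0.0566 -0.0142]]
(3084, array([ 652.5, -251.7]), array([94.9, 33.4]), 15.7, np.float64(0.0341))
```

Request:
move_arm([
  [[0,0,0],[0,0,0.025],1],
  [[0,0,0],[0,0,0.025],1],
  [[0,0,0],[0,0,0.025],1],
  [[0,0,0],[0,0,0.025],1],
  [[0,0,0],[0,0,0.02],1],
  [[0,0,0],[0,0,0.014],1],
  [[0,0,0],[0,0,0],1],
  [[0,0,0],[0,0,0],1],
])

```text
clock: 7.55
eef_pos: [0.6529, -0.2511, 0.0164]
eef_rot: [3.141, -0.001, 0.273]
contact_force: [0.5, 0.2, 1.0]
width: 0.995
grasp_force: 0.0
```

Request:
move_arm([
  [[0,0,0],[0,0,0],0],
  [[0,0,0],[0,0,0],0],
  [[0,0,0],[0,0,0],0],
  [[0,0,0],[0,0,0],0],
  [[0,0,0],[0,0,0],0],
  [[0,0,0],[0,0,0],0],
  [[0,0,0],[0,0,0],0],
  [[0,0,0],[0,0,0],0],
], squeeze=40)

```text
clock: 8.35
eef_pos: [0.6528, -0.251, 0.016]
eef_rot: [3.141, -0.001, 0.273]
contact_force: [-1.0, 0.7, 4.4]
width: 0.388
grasp_force: 42.3
```

```bash
python3 g.py .462 .197 .2 90
```

```text
turn -74.4 shift [ 0.448  -0.1908 -0.184 ] at [ 0.6528 -0.251   0.016 ] 15.6 F [-1.   0.7  4.4] 8.35
```

Request:
move_arm([
  [[0,0,0],[0,0,-0.02],0],
  [[0,0,0],[0,0,-0.03],0],
  [[0,0,0],[0,0,-0.035],0],
  [[0,0,0],[0,0,-0.035],0],
  [[0,0,0],[0,0,-0.035],0],
  [[0,0,0],[0,0,-0.035],0],
  [[0,0,-7],[0,0,0],0],
  [[0,0,-7.5],[0,0,0],0],
])

```text
clock: 9.15
eef_pos: [0.6526, -0.2509, 0.2059]
eef_rot: [3.141, -0.0, 0.531]
contact_force: [-0.9, -0.0, -2.3]
width: 0.388
grasp_force: 41.7
```

Request:
move_arm([
  [[0,0,-7.5],[0,0,0],0],
  [[0,0,-7.5],[0,0,0],0],
  [[0,0,-7.5],[0,0,0],0],
  [[0,0,-7.5],[0,0,0],0],
  [[0,0,-7.5],[0,0,0],0],
  [[0,0,-7.5],[0,0,0],0],
  [[0,0,-7.5],[0,0,0],0],
  [[0,0,-7.4],[0,0,0],0],
])

```text
clock: 9.95
eef_pos: [0.6524, -0.2508, 0.2044]
eef_rot: [-3.14, -0.001, 1.577]
contact_force: [-0.6, -0.8, -1.6]
width: 0.386
grasp_force: 41.6
```

Request:
move_arm([
  [[0,0,0],[0.028,-0.012,0],0],
  [[0,0,0],[0.028,-0.012,0],0],
  [[0,0,0],[0.028,-0.012,0],0],
  [[0,0,0],[0.028,-0.012,0],0],
  [[0,0,0],[0.028,-0.012,0],0],
  [[0,0,0],[0.028,-0.012,0],0],
  [[0,0,0],[0.028,-0.012,0],0],
  [[0,0,0],[0.028,-0.012,0],0],
])

```text
clock: 10.75
eef_pos: [0.5556, -0.0258, 0.2048]
eef_rot: [-3.14, -0.0, 1.571]
contact_force: [0.2, 0.3, -1.3]
width: 0.387
grasp_force: 41.6
```

Request:
move_arm([
  [[0,0,0],[0.028,-0.012,0],0],
  [[0,0,0],[0.028,-0.012,0],0],
  [[0,0,0],[0.028,-0.012,0],0],
  [[0,0,0],[0.028,-0.012,0],0],
  [[0,0,0],[0.028,-0.012,0],0],
  [[0,0,0],[0.028,-0.012,0],0],
  [[0,0,0],[0.028,-0.012,0],0],
  [[0,0,0],[0.028,-0.012,0],0],
])

```text
clock: 11.55
eef_pos: [0.4595, 0.198, 0.2049]
eef_rot: [-3.141, 0.0, 1.571]
contact_force: [0.8, -0.2, -1.2]
width: 0.391
grasp_force: 41.6
```

```bash
python3 g.py .4625 .197 .06 90; python3 - <<'E'
from h import *
from scipy.spatial.transform import Rotation as R
o=bot.get_obs();print(o['width'],o['grasp_force']);p,d,P=cloud('wrist')
T=R.from_euler('xyz',o['eef_rot']).inv().apply((P.reshape(-1,3)-o['eef_pos'])).reshape(P.shape)
m=(np.abs(T[...,1])>.02)&(np.abs(T[...,1])<.04)&(np.abs(T[...,0])<.03)&(T[...,2]>-.06)&(T[...,2]<.02)
print(m.sum(),np.nanpercentile(T[m],[1,50,99],axis=0).round(4))
c=bot.calibration('wrist');m=yellow(p)
for q in blobs('wrist',c,m,.019,120): print(*q)
cv2.imwrite('pics/w4.png',p[:,:,::-1])
E
```

```text
turn 0.0 shift [-0.001   0.003   0.1449] at [0.4595 0.198  0.2049] 90.0 F [ 0.8 -0.2 -1.2] 11.55
0.39088203185003484 41.552274227142334
5435 [[-0.0113 -0.0396 -0.0594]
 [ 0.0071  0.0201 -0.0516]
 [ 0.0132  0.0398 -0.0069]]
out [259. 131.] [395.5 246. ] [35.5 79.6] 81.9 0.36
hole [254. 125.] [386.3 250.2] [20.7 13.3] 87.9 0.77
hole [270. 127.] [402.6 247.1] [28.2 21.8] 89.0 0.74
out [331. 132.] [460.6 229. ] [74.5 65.6] 0.1 0.05
out [401.  51.] [542.4 338.4] [137.  119.2] 1.0 0.77
hole [396.  57.] [539.8 324.7] [120.1  74.1] 0.6 0.96
hole [419.  15.] [561.6 376.7] [22.8 31.2] 2.9 0.73
```

View pics/w4.png

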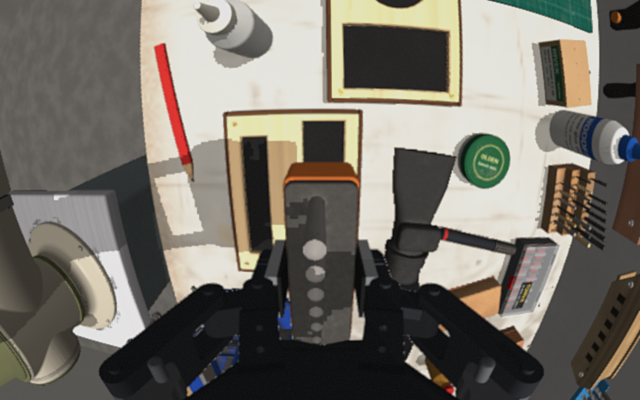

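The wrist view shows the cassette held straight at (320,250), with its recess beneath it at (325,140). Lowering.

Request:
move_arm([
  [[0,0,0],[-0.001,0.003,0.01],0],
  [[0,0,0],[0,0,0.025],0],
  [[0,0,0],[0,0,0.03],0],
  [[0,0,0],[0,0,0.03],0],
  [[0,0,0],[0,0,0.03],0],
  [[0,0,0],[0,0,0.02],0],
  [[0,0,0],[0,0,0.01],0],
  [[0,0,0],[0,0,0],0],
])

```text
clock: 12.4
eef_pos: [0.4631, 0.1953, 0.049]
eef_rot: [-3.139, 0.001, 1.57]
contact_force: [0.1, -0.3, -1.3]
width: 0.388
grasp_force: 41.6
```

```bash
python3 g.py .4625 .197 .028 90; python3 - <<'E'
from h import *
p,d,P=cloud('top'); cv2.imwrite('pics/t1.png',cv2.resize(p[220:320,130:340,::-1],None,fx=3.5,fy=3.5,interpolation=cv2.INTER_CUBIC))
E
```

```text
turn -0.0 shift [ 0.0017 -0.0006  0.021 ] at [0.4631 0.1953 0.049 ] 90.0 F [ 0.1 -0.3 -1.3] 12.4
```

Request:
move_arm([
  [[0,0,0],[0.001,0,0.002],0],
  [[0,0,0],[0,0,0.004],0],
  [[0,0,0],[0,0,0.004],0],
  [[0,0,0],[0,0,0.004],0],
  [[0,0,0],[0,0,0.004],0],
  [[0,0,0],[0,0,0.003],0],
  [[0,0,0],[0,0,0],0],
  [[0,0,0],[0,0,0],0],
])

```text
clock: 13.25
eef_pos: [0.4635, 0.197, 0.0293]
eef_rot: [-3.142, 0.0, 1.571]
contact_force: [-0.3, -0.3, -2.6]
width: 0.384
grasp_force: 41.6
```

Request:
move_arm([
  [[0,0,0],[0,0,0.002],0],
  [[0,0,0],[0,0,0],0],
  [[0,0,0],[0,0,0],0.5],
  [[0,0,0],[0,0,0],0.7],
  [[0,0,0],[0,0,0],0.7],
  [[0,0,0],[0,0,0],0.7],
  [[0,0,0],[0,0,-0.005],0.7],
  [[0,0,0],[0,0,-0.02],0.7],
])

```text
clock: 14.05
eef_pos: [0.4625, 0.1968, 0.0516]
eef_rot: [-3.138, 0.001, 1.571]
contact_force: [0.8, -0.5, 0.0]
width: 0.702
grasp_force: 0.0
```

Request:
move_arm([
  [[0,0,0],[0,0,-0.03],0.7],
  [[0,0,0],[0,0,-0.03],0.7],
  [[0,0,0],[0,0,-0.03],0.7],
  [[0,0,0],[0,0,-0.03],0.7],
  [[0,0,0],[0,0,-0.03],0.7],
  [[0,0,0],[0,0,-0.03],0.7],
  [[0,0,0],[0,0,0],0.7],
  [[0,0,0],[0,0,0],0.7],
])

```text
clock: 14.85
eef_pos: [0.4632, 0.197, 0.2326]
eef_rot: [3.141, -0.0, 1.571]
contact_force: [-0.3, 0.1, -0.9]
width: 0.701
grasp_force: 0.0
```

```bash
python3 g.py .6567 -.1333 .23 90; python3 - <<'E'
from h import *
p,d,P=cloud('wrist')
print(rect(P,.41,.52,.12,.27,.036,.054))
cv2.imwrite('pics/w5.png',p[:,:,::-1])
E
```

```text
turn 0.0 shift [-0.3303  0.1935  0.0026] at [0.4632 0.197  0.2326] 90.0 F [-0.3  0.1 -0.9] 14.85
(2196, array([464.3, 194.9]), array([95.6, 33.4]), 89.5, np.float64(0.0449))
```

View pics/w5.png

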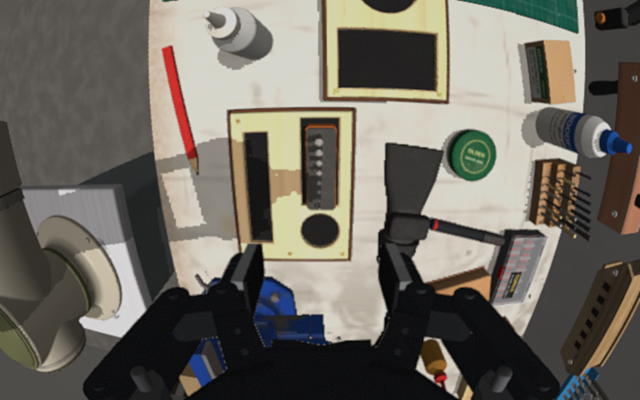

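The cassette is seated: box top about 45 mm up, centred in its recess. Next, the oil bottle.

Request:
move_arm([
  [[0,0,0],[-0.033,0.0194,0],0.7],
  [[0,0,0],[-0.033,0.0194,0],0.7],
  [[0,0,0],[-0.033,0.0194,0],0.7],
  [[0,0,0],[-0.033,0.0194,0],0.7],
  [[0,0,0],[-0.033,0.0194,0],0.7],
  [[0,0,0],[-0.033,0.0194,0],0.7],
  [[0,0,0],[-0.033,0.0194,0],0.7],
  [[0,0,0],[-0.033,0.0194,0],0.7],
])

```text
clock: 15.7
eef_pos: [0.6189, -0.0683, 0.2307]
eef_rot: [-3.139, -0.001, 1.571]
contact_force: [-0.0, 0.1, -0.3]
width: 0.705
grasp_force: 0.0
```

Request:
move_arm([
  [[0,0,0],[-0.033,0.0194,0],0.7],
  [[0,0,0],[-0.033,0.0194,0],0.7],
  [[0,0,0],[0,0,0],0.7],
  [[0,0,0],[0,0,0],0.7],
  [[0,0,0],[0,0,0],0.7],
  [[0,0,0],[0,0,0],0.7],
  [[0,0,0],[0,0,0],0.7],
  [[0,0,0],[0,0,0],0.7],
])

```text
clock: 16.5
eef_pos: [0.6574, -0.1323, 0.2326]
eef_rot: [3.141, 0.0, 1.572]
contact_force: [-0.1, -0.1, -0.3]
width: 0.696
grasp_force: 0.0
```

```bash
python3 g.py .6567 -.1333 .051 90; python3 - <<'E'
from h import *
p,d,P=cloud('wrist')
m=(np.abs(P[...,0]-.657)<.05)&(np.abs(P[...,1]+.133)<.05)&(P[...,2]<.13)&(P[...,2]>.02);print(m.sum(),np.nanmedian(P[m],0))
p,d,P=cloud('top');print(rect(P,.61,.7,-.17,-.09,.081,.12))
E
```

```text
turn 0.1 shift [-0.001  -0.0007  0.1816] at [ 0.6574 -0.1323  0.2326] 90.1 F [-0.1 -0.1 -0.3] 16.5
1084 [ 0.65655957 -0.12718104  0.06135021]
(75, array([ 653.5, -131.1]), array([19.8, 18.9]), 4.9, np.float64(0.0893))
```

Request:
move_arm([
  [[0,0,0],[-0.001,0,0.02],0.7],
  [[0,0,0],[0,0,0.03],0.7],
  [[0,0,0],[0,0,0.03],0.7],
  [[0,0,0],[0,0,0.03],0.7],
  [[0,0,0],[0,0,0.03],0.7],
  [[0,0,0],[0,0,0.025],0.7],
  [[0,0,0],[0,0,0.015],0.7],
  [[0,0,0],[0,0,0],0.7],
])

```text
clock: 17.4
eef_pos: [0.6565, -0.1334, 0.0501]
eef_rot: [-3.138, -0.002, 1.571]
contact_force: [-1.0, -0.1, -0.0]
width: 0.704
grasp_force: 0.0
```

Request:
move_arm([
  [[0,0,0],[0,0,0],0],
  [[0,0,0],[0,0,0],0],
  [[0,0,0],[0,0,0],0],
  [[0,0,0],[0,0,0],0],
  [[0,0,0],[0,0,0],0],
  [[0,0,0],[0,0,0],0],
  [[0,0,0],[0,0,0],0],
  [[0,0,0],[0,0,0],0],
], squeeze=40)

```text
clock: 18.2
eef_pos: [0.658, -0.1342, 0.0538]
eef_rot: [3.14, 0.001, 1.571]
contact_force: [-2.0, -0.3, 6.2]
width: 0.38
grasp_force: 38.5
```

```bash
python3 g.py .4625 .108 .25 90
```

```text
turn 0.0 shift [ 0.2422 -0.1955 -0.1962] at [ 0.658  -0.1342  0.0538] 90.0 F [-2.  -0.3  6.2] 18.2
```

```bash
python3 - <<'E'
from h import *
o=bot.get_obs();print(o['width'],o['grasp_force'],o['contact_force'],o['ft_torque'])
p,d,P=cloud('wrist');a=p[150:400,170:470,::-1]
q,d,Q=cloud('scene');b=q[150:300,350:470,::-1]
im=np.zeros((500,800,3),np.uint8);im[:,:400]=cv2.resize(a,(400,500));im[:,400:]=cv2.resize(b,(400,500),interpolation=cv2.INTER_CUBIC)
cv2.imwrite('pics/o.png',im)
E
```

```text
0.3800188839967507 38.50485766102793 [-1.98866936 -0.28710038  6.2024843 ] [-0.03609322  0.26025076 -0.01074663]
```

View pics/o.png

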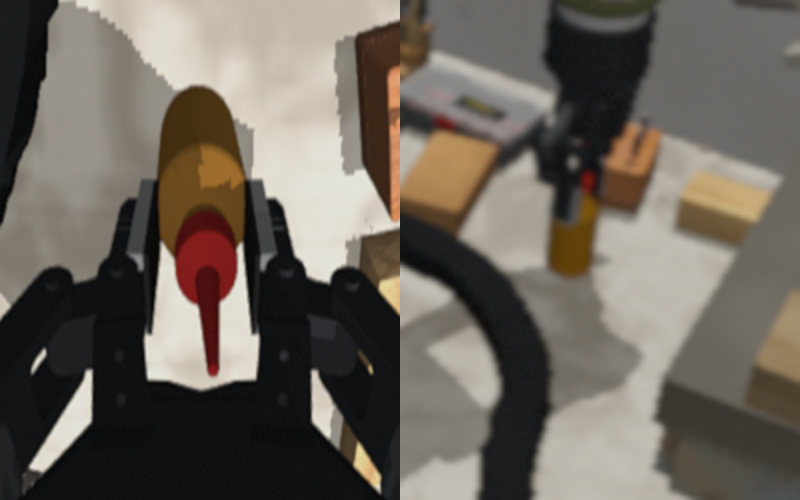

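The view shows the bottle between the pads, upright, with the spout tip just clear of the palm. I'll lift gently.

Request:
move_arm([
  [[0,0,0],[0,0,-0.005],0],
  [[0,0,0],[0,0,-0.01],0],
  [[0,0,0],[0,0,-0.02],0],
  [[0,0,0],[0,0,-0.03],0],
  [[0,0,0],[0,0,-0.03],0],
  [[0,0,0],[0,0,-0.03],0],
  [[0,0,0],[0,0,-0.03],0],
  [[0,0,0],[0,0,-0.03],0],
])

```text
clock: 19.1
eef_pos: [0.6573, -0.1337, 0.2392]
eef_rot: [3.141, 0.0, 1.571]
contact_force: [0.6, -0.8, -1.3]
width: 0.383
grasp_force: 37.2
```

```bash
python3 g.py .4625 .108 .25 90;python3 - <<'E'
from h import *
o=bot.get_obs();print(o['width'],o['grasp_force'])
p,d,P=cloud('wrist');a=p[150:400,170:470,::-1]
q,d,Q=cloud('scene');b=q[50:250,330:490,::-1]
im=np.zeros((500,800,3),np.uint8);im[:,:400]=cv2.resize(a,(400,500));im[:,400:]=cv2.resize(b,(400,500),interpolation=cv2.INTER_CUBIC)
cv2.imwrite('pics/o2.png',im)
E
```

```text
turn 0.0 shift [ 0.2417 -0.1948 -0.0108] at [ 0.6573 -0.1337  0.2392] 90.0 F [ 0.6 -0.8 -1.3] 19.1
0.3831060974033503 37.2376146003171
```

View pics/o2.png

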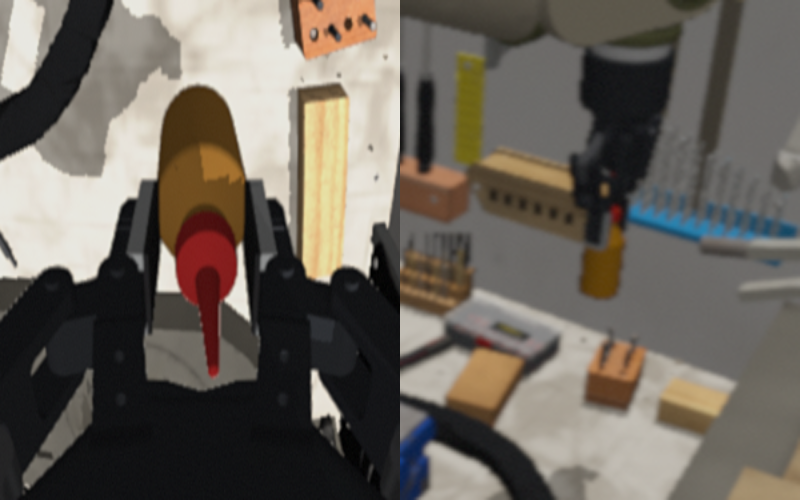

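Request:
move_arm([
  [[0,0,0],[0.02,-0.016,0],0],
  [[0,0,0],[0.03,-0.024,0],0],
  [[0,0,0],[0.034,-0.028,0],0],
  [[0,0,0],[0.034,-0.028,0],0],
  [[0,0,0],[0.034,-0.028,0],0],
  [[0,0,0],[0.034,-0.028,0],0],
  [[0,0,0],[0.034,-0.027,0],0],
  [[0,0,0],[0.022,-0.016,0],0],
])

```text
clock: 20.0
eef_pos: [0.4599, 0.1099, 0.2369]
eef_rot: [-3.14, -0.0, 1.572]
contact_force: [-0.1, -0.0, -1.7]
width: 0.386
grasp_force: 37.4
```

Request:
move_arm([
  [[0,0,0],[0,0,0.01],0],
  [[0,0,0],[0,0,0.025],0],
  [[0,0,0],[0,0,0.03],0],
  [[0,0,0],[0,0,0.03],0],
  [[0,0,0],[0,0,0.03],0],
  [[0,0,0],[0,0,0.015],0],
  [[0,0,0],[0,0,0],0],
  [[0,0,0],[0,0,0],0],
])

```text
clock: 20.8
eef_pos: [0.4627, 0.1076, 0.0973]
eef_rot: [-3.141, 0.0, 1.571]
contact_force: [0.9, -0.6, -1.8]
width: 0.381
grasp_force: 37.4
```

```bash
python3 g.py .4625 .108 .066 90
```

```text
turn -0.0 shift [ 0.0004 -0.0002  0.0313] at [0.4627 0.1076 0.0973] 90.0 F [ 0.9 -0.6 -1.8] 20.8
```

Request:
move_arm([
  [[0,0,0],[0,0,0.008],0],
  [[0,0,0],[0,0,0.008],0],
  [[0,0,0],[0,0,0.005],0],
  [[0,0,0],[0,0,0.004],0],
  [[0,0,0],[0,0,0.003],0],
  [[0,0,0],[0,0,0.002],0],
  [[0,0,0],[0,0,0],0],
  [[0,0,0],[0,0,0],0],
])

```text
clock: 21.6
eef_pos: [0.4625, 0.108, 0.0674]
eef_rot: [3.141, 0.0, 1.571]
contact_force: [0.1, 0.9, -1.8]
width: 0.385
grasp_force: 37.4
```

Request:
move_arm([
  [[0,0,0],[0,0,0.001],0],
  [[0,0,0],[0,0,0.001],0],
  [[0,0,0],[0,0,0.001],0],
  [[0,0,0],[0,0,0],0],
  [[0,0,0],[0,0,0],0],
  [[0,0,0],[0,0,0],0],
  [[0,0,0],[0,0,0],0],
  [[0,0,0],[0,0,0],0],
])

```text
clock: 22.4
eef_pos: [0.4626, 0.108, 0.0648]
eef_rot: [3.141, 0.0, 1.571]
contact_force: [-1.8, 0.4, 5.7]
width: 0.386
grasp_force: 39.3
```

Request:
move_arm([
  [[0,0,0],[0,0,0],0.45],
  [[0,0,0],[0,0,0],0.6],
  [[0,0,0],[0,0,0],0.65],
  [[0,0,0],[0,0,0],0.65],
  [[0,0,0],[0,0,0],0.65],
  [[0,0,0],[0,0,-0.005],0.65],
  [[0,0,0],[0,0,-0.01],0.65],
  [[0,0,0],[0,0,-0.02],0.65],
])

```text
clock: 23.2
eef_pos: [0.462, 0.108, 0.0996]
eef_rot: [-3.14, -0.0, 1.571]
contact_force: [0.6, -0.5, 0.3]
width: 0.65
grasp_force: 0.0
```

Request:
move_arm([
  [[0,0,0],[0,0,-0.03],0.65],
  [[0,0,0],[0,0,-0.03],0.65],
  [[0,0,0],[0,0,-0.03],0.65],
  [[0,0,0],[0,0,-0.03],0.65],
  [[0,0,0],[0,0,-0.025],0.65],
  [[0,0,-8],[0,0,0],0.65],
  [[0,0,-8],[0,0,0],0.65],
  [[0,0,-8],[0,0,0],0.65],
])

```text
clock: 24.0
eef_pos: [0.4622, 0.108, 0.2454]
eef_rot: [3.14, 0.001, 1.996]
contact_force: [-0.3, -0.8, 0.1]
width: 0.646
grasp_force: 0.0
```

Request:
move_arm([
  [[0,0,-8],[0,0,0],0.65],
  [[0,0,-8],[0,0,0],0.65],
  [[0,0,-8],[0,0,0],0.65],
  [[0,0,-8],[0,0,0],0.65],
  [[0,0,-8],[0,0,0],0.65],
  [[0,0,-8],[0,0,0],0.65],
  [[0,0,-4],[0,0,0],0.65],
  [[0,0,0],[0,0,0],0.65],
])

```text
clock: 24.8
eef_pos: [0.4623, 0.108, 0.2451]
eef_rot: [3.141, 0.001, 2.898]
contact_force: [-0.3, 0.0, -0.1]
width: 0.652
grasp_force: 0.0
```

```bash
python3 g.py .6756 .0958 .15 166.1;python3 - <<'E'
from h import *
o=bot.get_obs();print(o['width'])
p,d,P=cloud('wrist');print(rect(P,.43,.5,.07,.14,.09,.14)); 
p,d,P=cloud('top');print(rect(P,.43,.5,.07,.14,.09,.14),rect(P,.6,.742,.06,.13,.013,.021))
E
```

```text
turn -0.0 shift [-0.21    0.0394  0.0951] at [0.4623 0.108  0.2451] 166.1 F [-0.3  0.  -0.1] 24.8
0.652437419957685
(355, array([459.8, 109. ]), array([18.8, 20.3]), 76.6, np.float64(0.0987))Traceback (most recent call last):
  File "<stdin>", line 4, in <module>
  File "h.py", line 34, in rect
    k=np.bincount(l[l>0]).argmax(); Q=P[l==k][:,:2].astype(np.float32)*1000
ValueError: attempt to get argmax of an empty sequence
```

The bottle is seated, with its shoulder at 98.7 mm. I'll hover over the marker and measure the fingertip setback at a narrow opening.

Request:
move_arm([
  [[0,0,0],[-0.035,0.0066,0.01],0.22],
  [[0,0,0],[-0.035,0.0066,0.015],0.22],
  [[0,0,0],[-0.035,0.0066,0.015],0.22],
  [[0,0,0],[-0.035,0.0066,0.015],0.22],
  [[0,0,0],[-0.035,0.0066,0.015],0.22],
  [[0,0,0],[-0.035,0.0064,0.015],0.22],
  [[0,0,0],[0,0,0.01],0.22],
  [[0,0,0],[0,0,0],0.22],
])

```text
clock: 25.7
eef_pos: [0.6751, 0.0955, 0.1472]
eef_rot: [-3.141, -0.004, 2.896]
contact_force: [-1.1, -0.4, -0.3]
width: 0.219
grasp_force: 0.0
```

```bash
python3 g.py .6756 .0958 .15 166.1;python3 - <<'E'
from h import *
o=bot.get_obs();print(o['width'])
p,d,P=cloud('wrist')
T=R.from_euler('xyz',o['eef_rot']).inv().apply((P.reshape(-1,3)-o['eef_pos'])).reshape(P.shape)
m=(np.abs(T[...,1])>.008)&(np.abs(T[...,1])<.045)&(np.abs(T[...,0])<.03)&(T[...,2]>-.06)&(T[...,2]<.02)
print(m.sum(),np.nanpercentile(T[m],[1,50,99,99.9],axis=0).round(4))
p,d,P=cloud('wrist');
try: print(rect(P,.6,.742,.05,.14,.013,.021))
except Exception as e: print(e)
q,d,P=cloud('top')
try: print('top',rect(P,.6,.742,.05,.14,.013,.021))
except Exception as e: print(e)
cv2.imwrite('pics/m.png',p[:,:,::-1])
E
```

```text
turn -0.2 shift [-0.0004  0.0004 -0.0028] at [0.6751 0.0955 0.1472] 165.9 F [-1.1 -0.4 -0.3] 25.7
0.21913989154159136
9705 [[-0.0116 -0.0433 -0.0597]
 [ 0.0085  0.0088 -0.0509]
 [ 0.0127  0.043  -0.0063]
 [ 0.0132  0.0447 -0.0039]]
(2087, array([674.8,  96.6]), array([ 15.4, 130.5]), 75.5, np.float64(0.0161))
top (119, array([657.8, 101.1]), array([15.6, 44.8]), 77.2, np.float64(0.0171))
```

View pics/m.png

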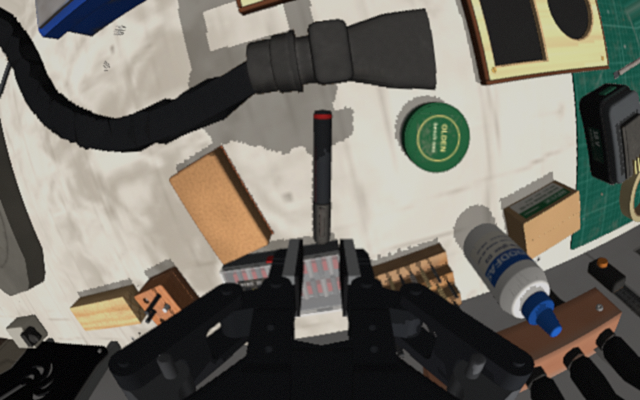

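The marker is in line between the fingers at (322,175), centre (0.675, 0.096). Descending with a half opening.

Request:
move_arm([
  [[0,0,0],[0,0,0.005],0.5],
  [[0,0,0],[0,0,0.02],0.5],
  [[0,0,0],[0,0,0.03],0.5],
  [[0,0,0],[0,0,0.03],0.5],
  [[0,0,0],[0,0,0.03],0.5],
  [[0,0,0],[0,0,0.018],0.5],
  [[0,0,0],[0,0,0],0.5],
  [[0,0,0],[0,0,0],0.5],
])

```text
clock: 26.65
eef_pos: [0.676, 0.0956, 0.0175]
eef_rot: [3.141, 0.001, 2.898]
contact_force: [-0.3, -0.0, -0.1]
width: 0.5
grasp_force: 0.0
```

```bash
python3 g.py .6748 .0966 .007 165.7
```

```text
turn 0.3 shift [0.0014 0.0007 0.0105] at [0.676  0.0956 0.0175] 166.0 F [-0.3 -0.  -0.1] 26.65
```

Request:
move_arm([
  [[0,0,0],[0.001,0.001,0.005],0.5],
  [[0,0,0],[0,0,0.0055],0.5],
  [[0,0,0],[0,0,0],0],
  [[0,0,0],[0,0,0],0],
  [[0,0,0],[0,0,0],0],
  [[0,0,0],[0,0,0],0],
  [[0,0,0],[0,0,0],0],
  [[0,0,0],[0,0,0],0],
], squeeze=30)

```text
clock: 27.45
eef_pos: [0.6752, 0.0967, 0.0061]
eef_rot: [3.142, 0.0, 2.898]
contact_force: [-0.1, -0.3, 1.7]
width: 0.199
grasp_force: 30.6
```

Request:
move_arm([
  [[0,0,0],[0,0,0],0],
  [[0,0,0],[0,0,0],0],
  [[0,0,0],[0,0,-0.005],0],
  [[0,0,0],[0,0,-0.01],0],
  [[0,0,0],[0,0,-0.015],0],
  [[0,0,0],[0,0,-0.02],0],
  [[0,0,0],[0,0,-0.02],0],
  [[0,0,0],[0,0,-0.02],0],
])

```text
clock: 28.25
eef_pos: [0.6752, 0.0968, 0.0981]
eef_rot: [3.141, 0.001, 2.898]
contact_force: [-0.1, -0.0, 0.2]
width: 0.201
grasp_force: 30.4
```

Request:
move_arm([
  [[0,0,0],[0,0,-0.03],0],
  [[0,0,0],[0,0,-0.03],0],
  [[0,0,0],[0,0,-0.03],0],
  [[0,0,0],[0,0,-0.02],0],
  [[0,0,8],[0,0,0],0],
  [[0,0,8],[0,0,0],0],
  [[0,0,8],[0,0,0],0],
  [[0,0,8],[0,0,0],0],
])

```text
clock: 29.05
eef_pos: [0.6749, 0.0968, 0.2073]
eef_rot: [3.141, 0.001, 2.333]
contact_force: [0.5, -0.4, -0.1]
width: 0.205
grasp_force: 30.4
```

Request:
move_arm([
  [[0,0,8],[0,0,0],0],
  [[0,0,8],[0,0,0],0],
  [[0,0,8],[0,0,0],0],
  [[0,0,8],[0,0,0],0],
  [[0,0,8],[0,0,0],0],
  [[0,0,4],[0,0,0],0],
  [[0,0,0],[0,0,0],0],
  [[0,0,0],[0,0,0],0],
])

```text
clock: 29.85
eef_pos: [0.675, 0.0968, 0.2067]
eef_rot: [3.141, 0.0, 1.573]
contact_force: [-0.0, 0.2, 0.5]
width: 0.205
grasp_force: 30.4
```

```bash
python3 g.py .3865 .163 .2 90;python3 - <<'E'
from h import *
o=bot.get_obs();p,d,P=cloud('wrist')
T=R.from_euler('xyz',o['eef_rot']).inv().apply((P.reshape(-1,3)-o['eef_pos'])).reshape(P.shape)
print(rect(T,-.09,.09,-.02,.02,-.03,.03))
E
```

```text
turn 0.1 shift [ 0.0662 -0.2885  0.0067] at [0.675  0.0968 0.2067] 90.1 F [-0.   0.2  0.5] 29.85
(8851, array([2.8, 0.7]), array([ 39.4, 126.2]), 79.4, np.float64(-0.0109))
```

Request:
move_arm([
  [[0,0,0],[0.007,-0.03,0],0],
  [[0,0,0],[0.008,-0.036,0],0],
  [[0,0,0],[0.008,-0.037,0],0],
  [[0,0,0],[0.009,-0.037,0],0],
  [[0,0,0],[0.009,-0.037,0],0],
  [[0,0,0],[0.009,-0.037,0],0],
  [[0,0,0],[0.009,-0.037,0],0],
  [[0,0,0],[0.007,-0.037,0],0],
])

```text
clock: 30.7
eef_pos: [0.3854, 0.1629, 0.2061]
eef_rot: [3.141, -0.0, 1.573]
contact_force: [0.0, 0.6, 0.4]
width: 0.201
grasp_force: 30.5
```

Request:
move_arm([
  [[0,0,0],[0,0,0.02],0],
  [[0,0,0],[0,0,0.03],0],
  [[0,0,0],[0,0,0.03],0],
  [[0,0,0],[0,0,0.03],0],
  [[0,0,0],[0,0,0.03],0],
  [[0,0,0],[0,0,0.02],0],
  [[0,0,0],[0,0,0],0],
  [[0,0,0],[0,0,0],0],
])

```text
clock: 31.5
eef_pos: [0.3874, 0.1627, 0.0465]
eef_rot: [3.141, -0.0, 1.572]
contact_force: [0.6, -0.0, 0.1]
width: 0.199
grasp_force: 30.5
```

```bash
python3 g.py .3865 .163 .018 90;python3 - <<'E'
from h import *
o=bot.get_obs();p,d,P=cloud('wrist')
T=R.from_euler('xyz',o['eef_rot']).inv().apply((P.reshape(-1,3)-o['eef_pos'])).reshape(P.shape)
m=(np.abs(T[...,1])<.012)&(T[...,0]>.02)&(T[...,0]<.09)&(T[...,2]<.02)&(T[...,2]>-.03); Q=T[m]
print(len(Q),np.percentile(Q,[.5,99.5],axis=0).round(4)); e=Q[Q[:,0]>.05];b=Q[Q[:,0]<.03];print(np.median(e,0),np.median(b,0))
cv2.imwrite('pics/m2.png',p[:,:,::-1])
E
```

```text
turn 0.1 shift [ 0.0003 -0.0009  0.0285] at [0.3874 0.1627 0.0465] 90.1 F [ 0.6 -0.   0.1] 31.5
3650 [[ 0.0204 -0.0074 -0.0122]
 [ 0.0662  0.0095 -0.0023]]
[ 0.05844665  0.00091719 -0.00966936] [ 0.02521907  0.0008787  -0.00989072]
```

View pics/m2.png

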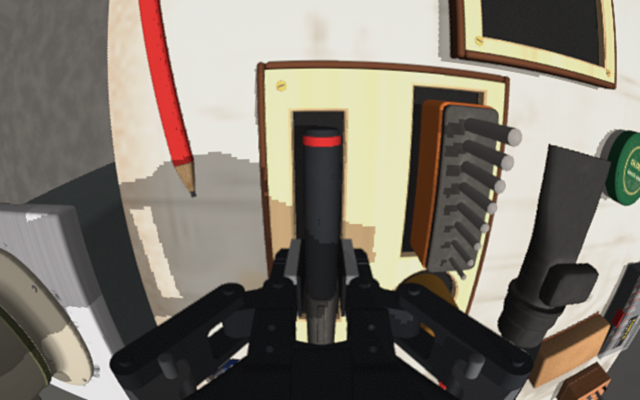

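The marker is straight and level, with its end 66 mm from the TCP and the slot directly below it. Lowering.

Request:
move_arm([
  [[0,0,0],[0,-0.0015,0.005],0],
  [[0,0,0],[0,0,0.007],0],
  [[0,0,0],[0,0,0.007],0],
  [[0,0,0],[0,0,0.004],0],
  [[0,0,0],[0,0,0.003],0],
  [[0,0,0],[0,0,0],0],
  [[0,0,0],[0,0,0],0],
  [[0,0,0],[0,0,0],0],
])

```text
clock: 32.35
eef_pos: [0.3855, 0.1626, 0.0199]
eef_rot: [3.141, -0.0, 1.571]
contact_force: [0.2, -0.2, 0.4]
width: 0.199
grasp_force: 30.5
```

```bash
python3 g.py .3865 .163 .018 90
```

```text
turn 0.0 shift [0.0004 0.001  0.0019] at [0.3855 0.1626 0.0199] 90.0 F [ 0.2 -0.2  0.4] 32.35
```

Request:
move_arm([
  [[0,0,0],[0,0,0.001],0],
  [[0,0,0],[0,0,0.001],0],
  [[0,0,0],[0,0,0],0.35],
  [[0,0,0],[0,0,0],0.45],
  [[0,0,0],[0,0,0],0.45],
  [[0,0,0],[0,0,-0.005],0.45],
  [[0,0,0],[0,0,-0.015],0.45],
  [[0,0,0],[0,0,-0.02],0.45],
])

```text
clock: 33.15
eef_pos: [0.3849, 0.1626, 0.058]
eef_rot: [-3.139, 0.0, 1.571]
contact_force: [0.3, 0.7, -0.2]
width: 0.448
grasp_force: 0.0
```

Request:
move_arm([
  [[0,0,0],[0,0,-0.03],0.45],
  [[0,0,0],[0,0,-0.03],0.45],
  [[0,0,0],[0,0,-0.03],0.45],
  [[0,0,0],[0,0,-0.03],0.8],
  [[0,0,0],[0,0,-0.03],1],
  [[0,0,0],[0,0,-0.03],1],
  [[0,0,0],[0,0,0],1],
  [[0,0,0],[0,0,0],1],
])

```text
clock: 33.95
eef_pos: [0.3852, 0.1626, 0.2379]
eef_rot: [3.141, -0.0, 1.571]
contact_force: [0.3, 0.0, 0.4]
width: 1.0
grasp_force: 0.0
```

```bash
python3 g.py .6769 -.0078 .24 12.7;python3 - <<'E'
from h import *
p,d,P=cloud('wrist')
print(rect(P,.365,.405,.08,.24,.022,.038), rect(P,.44,.49,.12,.27,.036,.054))
q=p[:300,180:440,::-1];cv2.imwrite('pics/m3.png',cv2.resize(q,None,fx=2,fy=2))
E
```

```text
turn 77.3 shift [ 0.2471  0.2304 -0.0021] at [0.3852 0.1626 0.2379] 90.0 F [0.3 0.  0.4] 33.95
(1505, array([386.7, 162.2]), array([131.6,  17.3]), 89.7, np.float64(0.0265)) (2104, array([463.6, 195.3]), array([34.1, 94.9]), 0.0, np.float64(0.0448))
```

View pics/m3.png

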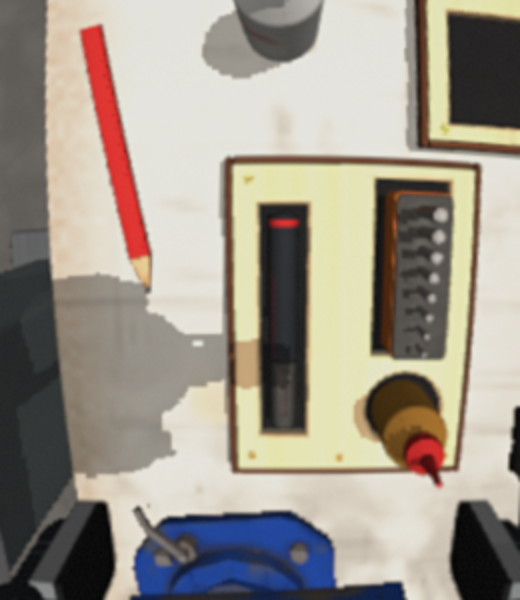

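The marker, cassette and bottle all sit in their recesses, and the numbers agree with that. That uses up the 14 pictures, so from here I work from numbers only. Next, the cork block.

Request:
move_arm([
  [[0,0,7.7],[0,0,0],1],
  [[0,0,7.7],[0,0,0],1],
  [[0,0,7.7],[0,0,0],1],
  [[0,0,7.7],[0,0,0],1],
  [[0,0,7.7],[0,0,0],1],
  [[0,0,7.7],[0,0,0],1],
  [[0,0,7.7],[0,0,0],1],
  [[0,0,7.7],[0,0,0],1],
])

```text
clock: 34.8
eef_pos: [0.3849, 0.1625, 0.2365]
eef_rot: [-3.14, 0.003, 0.491]
contact_force: [0.3, 0.2, -0.5]
width: 0.996
grasp_force: 0.0
```

Request:
move_arm([
  [[0,0,7.9],[0,0,0],1],
  [[0,0,7.8],[0,0,0],1],
  [[0,0,0],[0.02,0.019,0],1],
  [[0,0,0],[0.028,0.026,0],1],
  [[0,0,0],[0.028,0.026,0],1],
  [[0,0,0],[0.028,0.026,0],1],
  [[0,0,0],[0.028,0.026,0],1],
  [[0,0,0],[0.028,0.026,0],1],
])

```text
clock: 35.6
eef_pos: [0.5751, 0.0516, 0.2361]
eef_rot: [-3.141, 0.003, 0.222]
contact_force: [-0.4, 1.0, -1.0]
width: 1.0
grasp_force: 0.0
```

Request:
move_arm([
  [[0,0,0],[0.028,0.026,0],1],
  [[0,0,0],[0.028,0.026,0],1],
  [[0,0,0],[0.023,0.022,0.02],1],
  [[0,0,0],[0.008,0.007,0.03],1],
  [[0,0,0],[0,0,0.02],1],
  [[0,0,0],[0,0,0],1],
  [[0,0,0],[0,0,0],1],
  [[0,0,0],[0,0,0],1],
])

```text
clock: 36.4
eef_pos: [0.6774, -0.0072, 0.1692]
eef_rot: [3.141, -0.002, 0.222]
contact_force: [0.1, 0.4, 0.6]
width: 0.998
grasp_force: 0.0
```

```bash
python3 g.py .6769 -.0078 .03 12.7;python3 - <<'E'
from h import *
p,d,P=cloud('wrist');print(rect(P,.6,.76,-.08,.06,.022,.032))
p,d,P=cloud('top');print(rect(P,.6,.76,-.08,.06,.022,.032))
E
```

```text
turn 0.0 shift [-0.0006  0.0005  0.1392] at [ 0.6774 -0.0072  0.1692] 12.7 F [0.1 0.4 0.6] 36.4
(6275, array([677.2,  -7.9]), array([105.3,  59. ]), 12.8, np.float64(0.027))
(396, array([670.6, -14.2]), array([63.5, 41.6]), 80.5, np.float64(0.0282))
```

Request:
move_arm([
  [[0,0,0],[-0.001,0.001,0.02],1],
  [[0,0,0],[0,0,0.03],1],
  [[0,0,0],[0,0,0.03],1],
  [[0,0,0],[0,0,0.03],1],
  [[0,0,0],[0,0,0.03],1],
  [[0,0,0],[0,0,0.018],1],
  [[0,0,0],[0,0,0.004],1],
  [[0,0,0],[0,0,0],1],
])

```text
clock: 37.3
eef_pos: [0.6766, -0.0085, 0.0064]
eef_rot: [3.141, -0.001, 0.222]
contact_force: [-0.1, 0.7, 0.9]
width: 1.003
grasp_force: 0.0
```

Request:
move_arm([
  [[0,0,0],[0,0,0],0],
  [[0,0,0],[0,0,0],0],
  [[0,0,0],[0,0,0],0],
  [[0,0,0],[0,0,0],0],
  [[0,0,0],[0,0,0],0],
  [[0,0,0],[0,0,0],0],
  [[0,0,0],[0,0,0],0],
  [[0,0,0],[0,0,0],0],
], squeeze=40)

```text
clock: 38.1
eef_pos: [0.6771, -0.0086, 0.0076]
eef_rot: [3.141, -0.003, 0.222]
contact_force: [-1.0, 0.2, 7.0]
width: 0.683
grasp_force: 44.2
```

```bash
python3 g.py .5415 .3206 .2 0.8
```

```text
turn 11.9 shift [-0.131  -0.3311 -0.1924] at [ 0.6771 -0.0086  0.0076] 12.7 F [-1.   0.2  7. ] 38.1
```

Request:
move_arm([
  [[0,0,0],[0,0,-0.01],0],
  [[0,0,0],[0,0,-0.02],0],
  [[0,0,0],[0,0,-0.03],0],
  [[0,0,0],[0,0,-0.04],0],
  [[0,0,0],[0,0,-0.04],0],
  [[0,0,0],[0,0,-0.03],0],
  [[0,0,6],[0,0,0],0],
  [[0,0,5.9],[0,0,0],0],
])

```text
clock: 38.9
eef_pos: [0.6764, -0.0085, 0.1779]
eef_rot: [3.141, -0.003, 0.01]
contact_force: [-0.6, -0.4, -0.8]
width: 0.679
grasp_force: 43.4
```

Request:
move_arm([
  [[0,0,0],[-0.012,-0.03,0],0],
  [[0,0,0],[-0.014,-0.036,0],0],
  [[0,0,0],[-0.015,-0.038,0],0],
  [[0,0,0],[-0.015,-0.038,0],0],
  [[0,0,0],[-0.015,-0.038,0],0],
  [[0,0,0],[-0.015,-0.038,0],0],
  [[0,0,0],[-0.015,-0.038,0],0],
  [[0,0,0],[-0.015,-0.038,0],0],
])

```text
clock: 39.7
eef_pos: [0.5552, 0.2852, 0.1767]
eef_rot: [-3.141, -0.001, 0.014]
contact_force: [-0.1, 0.3, -0.2]
width: 0.683
grasp_force: 43.4
```

Request:
move_arm([
  [[0,0,0],[-0.014,-0.037,0],0],
  [[0,0,0],[0,0,0.02],0],
  [[0,0,0],[0,0,0.03],0],
  [[0,0,0],[0,0,0.03],0],
  [[0,0,0],[0,0,0.02],0],
  [[0,0,0],[0,0,0],0],
  [[0,0,0],[0,0,0],0],
  [[0,0,0],[0,0,0],0],
])

```text
clock: 40.5
eef_pos: [0.5423, 0.3208, 0.0777]
eef_rot: [-3.141, -0.003, 0.014]
contact_force: [-0.5, -0.1, -1.3]
width: 0.683
grasp_force: 43.4
```

```bash
python3 g.py .5415 .3206 .04 0.8;python3 - <<'E'
from h import *
o=bot.get_obs();print(o['width'],o['grasp_force']);p,d,P=cloud('wrist')
T=R.from_euler('xyz',o['eef_rot']).inv().apply((P.reshape(-1,3)-o['eef_pos'])).reshape(P.shape)
m=(np.abs(T[...,1])<.026)&(T[...,0]>-.07)&(T[...,0]<.09)&(T[...,2]<.0)&(T[...,2]>-.03); Q=T[m]
print(len(Q),np.percentile(Q,[.3,50,99.7],axis=0).round(4)); 
for a,b in((-.05,-.03),(-.03,0),(0,.03),(.03,.05)): print(a,np.median(Q[(Q[:,0]>a)&(Q[:,0]<b)],0).round(4))
E
```

```text
turn 0.0 shift [-0.0008  0.0002  0.0377] at [0.5423 0.3208 0.0777] 0.8 F [-0.5 -0.1 -1.3] 40.5
0.6828278535544229 43.411322236061096
20497 [[-0.0438 -0.0258 -0.0211]
 [ 0.0179  0.0001 -0.0195]
 [ 0.0527  0.0259 -0.0011]]
-0.05 [-0.0365 -0.0001 -0.0196]
-0.03 [-0.0136 -0.     -0.0196]
0 [ 0.016   0.     -0.0196]
0.03 [ 0.0404  0.0001 -0.0195]
```

Request:
move_arm([
  [[0,0,0],[-0.001,0,0.015],0],
  [[0,0,0],[0,0,0.015],0],
  [[0,0,0],[0,0,0.01],0],
  [[0,0,0],[0,0,0.008],0],
  [[0,0,0],[0,0,0.006],0],
  [[0,0,0],[0,0,0.003],0],
  [[0,0,0],[0,0,0],0],
  [[0,0,0],[0,0,0],0],
])

```text
clock: 41.35
eef_pos: [0.5408, 0.3206, 0.0192]
eef_rot: [-3.141, -0.001, 0.014]
contact_force: [0.1, 1.0, -1.2]
width: 0.679
grasp_force: 43.4
```

Request:
move_arm([
  [[0,0,0],[0,0,0.001],0],
  [[0,0,0],[0,0,0.0005],0],
  [[0,0,0],[0,0,0],0],
  [[0,0,0],[0,0,0],0],
  [[0,0,0],[0,0,0],0],
  [[0,0,0],[0,0,0],0],
  [[0,0,0],[0,0,0],0],
  [[0,0,0],[0,0,0],0],
])

```text
clock: 42.15
eef_pos: [0.5408, 0.3207, 0.0186]
eef_rot: [-3.141, -0.001, 0.015]
contact_force: [-1.7, -0.9, 7.7]
width: 0.681
grasp_force: 44.3
```

Request:
move_arm([
  [[0,0,0],[0,0,0],0.8],
  [[0,0,0],[0,0,0],0.95],
  [[0,0,0],[0,0,0],1],
  [[0,0,0],[0,0,0],1],
  [[0,0,0],[0,0,0],1],
  [[0,0,0],[0,0,-0.01],1],
  [[0,0,0],[0,0,-0.02],1],
  [[0,0,0],[0,0,-0.03],1],
])

```text
clock: 42.95
eef_pos: [0.54, 0.3203, 0.0774]
eef_rot: [3.141, 0.003, 0.014]
contact_force: [0.1, 0.1, 0.9]
width: 0.999
grasp_force: 0.0
```

Request:
move_arm([
  [[0,0,0],[0,0,-0.04],1],
  [[0,0,0],[0,0,-0.04],1],
  [[0,0,0],[0.02,0.02,-0.02],1],
  [[0,0,0],[0.03,0.03,0],1],
  [[0,0,0],[0.035,0.03,0],1],
  [[0,0,0],[0.035,0.03,0],1],
  [[0,0,0],[0,0,0],1],
  [[0,0,0],[0,0,0],1],
])

```text
clock: 43.75
eef_pos: [0.6625, 0.2115, 0.1774]
eef_rot: [-3.141, 0.0, 0.013]
contact_force: [0.4, -0.1, 0.3]
width: 0.999
grasp_force: 0.0
```

```bash
python3 g.py .6584 .2089 .15 0.8;python3 - <<'E'
from h import *
p,d,P=cloud('wrist');print(rect(P,.61,.72,.15,.27,.016,.03))
for b in((.46,.62,.27,.37,.03,.047),):
    print(rect(P,*b))
    q,d,P=cloud('top');print('top',rect(P,*b))
E
```

```text
turn -0.1 shift [-0.0041  0.0025  0.0274] at [0.6625 0.2115 0.1774] 0.7 F [ 0.4 -0.1  0.3] 43.75
(3311, array([657.9, 209.9]), array([64.3, 65.6]), 89.5, np.float64(0.0245))
(1792, array([542.6, 320. ]), array([104. ,  58.6]), 0.8, np.float64(0.0374))Traceback (most recent call last):
  File "<stdin>", line 5, in <module>
  File "h.py", line 34, in rect
    k=np.bincount(l[l>0]).argmax(); Q=P[l==k][:,:2].astype(np.float32)*1000
ValueError: attempt to get argmax of an empty sequence
```

The cork is seated (top 37.4 mm). Next, the tin, centre (0.658, 0.2095).

Request:
move_arm([
  [[0,0,0],[-0.0045,0.002,0.02],1],
  [[0,0,0],[0,0,0.03],1],
  [[0,0,0],[0,0,0.03],1],
  [[0,0,0],[0,0,0.03],1],
  [[0,0,0],[0,0,0.03],1],
  [[0,0,0],[0,0,0.015],1],
  [[0,0,0],[0,0,0],1],
  [[0,0,0],[0,0,0],1],
])

```text
clock: 44.65
eef_pos: [0.6581, 0.2108, 0.0238]
eef_rot: [-3.141, -0.002, 0.015]
contact_force: [0.2, -0.1, 0.3]
width: 1.004
grasp_force: 0.0
```

```bash
python3 g.py .658 .2095 .002 0.8
```

```text
turn 0.1 shift [-0.0001  0.0013  0.0218] at [0.6581 0.2108 0.0238] 0.9 F [ 0.2 -0.1  0.3] 44.65
```

Request:
move_arm([
  [[0,0,0],[0,0.001,0.008],1],
  [[0,0,0],[0,0,0.008],1],
  [[0,0,0],[0,0,0.005],1],
  [[0,0,0],[0,0,0],1],
  [[0,0,0],[0,0,0],0.8],
  [[0,0,0],[0,0,0],0],
  [[0,0,0],[0,0,0],0],
  [[0,0,0],[0,0,0],0],
], squeeze=45)

```text
clock: 45.45
eef_pos: [0.6581, 0.2092, 0.0022]
eef_rot: [-3.142, -0.001, 0.014]
contact_force: [-0.2, -1.3, 5.8]
width: 0.715
grasp_force: 49.7
```

Request:
move_arm([
  [[0,0,0],[0,0,0],0],
  [[0,0,0],[0,0,0],0],
  [[0,0,0],[0,0,0],0],
  [[0,0,0],[0,0,0],0],
  [[0,0,0],[0,0,0],0],
  [[0,0,0],[0,0,0],0],
  [[0,0,0],[0,0,0],0],
  [[0,0,0],[0,0,0],0],
])

```text
clock: 46.25
eef_pos: [0.6582, 0.2092, 0.0022]
eef_rot: [-3.142, -0.002, 0.014]
contact_force: [-1.5, -1.1, 6.0]
width: 0.711
grasp_force: 49.7
```

```bash
python3 g.py .541 .415 .2 90
```

```text
turn -89.2 shift [ 0.2058 -0.1172 -0.1978] at [0.6582 0.2092 0.0022] 0.8 F [-1.5 -1.1  6. ] 46.25
```

Request:
move_arm([
  [[0,0,0],[0,0,-0.005],0],
  [[0,0,0],[0,0,-0.015],0],
  [[0,0,0],[0,0,-0.03],0],
  [[0,0,0],[0,0,-0.035],0],
  [[0,0,0],[0,0,-0.035],0],
  [[0,0,0],[0,0,-0.03],0],
  [[0,0,-7],[0,0,0],0],
  [[0,0,-8],[0,0,0],0],
])

```text
clock: 47.05
eef_pos: [0.6578, 0.2093, 0.1535]
eef_rot: [3.141, -0.002, 0.281]
contact_force: [0.3, -1.0, -3.2]
width: 0.708
grasp_force: 49.5
```

Request:
move_arm([
  [[0,0,-8],[0,0,0],0],
  [[0,0,-8],[0,0,0],0],
  [[0,0,-8],[0,0,0],0],
  [[0,0,-8],[0,0,0],0],
  [[0,0,-8],[0,0,0],0],
  [[0,0,-8],[0,0,0],0],
  [[0,0,-8],[0,0,0],0],
  [[0,0,-8],[0,0,0],0],
])

```text
clock: 47.85
eef_pos: [0.6575, 0.2093, 0.1521]
eef_rot: [3.142, -0.0, 1.399]
contact_force: [0.3, 0.2, -1.9]
width: 0.713
grasp_force: 49.5
```

Request:
move_arm([
  [[0,0,-8],[0,0,0],0],
  [[0,0,-2.2],[0,0,0],0],
  [[0,0,0],[0.03,-0.017,0],0],
  [[0,0,0],[0.036,-0.02,0],0],
  [[0,0,0],[0.036,-0.02,0],0],
  [[0,0,0],[0.036,-0.02,0],0],
  [[0,0,0],[0.036,-0.02,0],0],
  [[0,0,0],[0.032,-0.02,0],0],
])

```text
clock: 48.65
eef_pos: [0.5393, 0.4168, 0.1521]
eef_rot: [3.141, -0.0, 1.572]
contact_force: [0.3, 0.3, -1.9]
width: 0.712
grasp_force: 49.5
```

```bash
python3 g.py .541 .415 .05 90;python3 - <<'E'
from h import *
o=bot.get_obs();print(o['width'],o['grasp_force'],o['joints'].round(2));p,d,P=cloud('wrist')
T=R.from_euler('xyz',o['eef_rot']).inv().apply((P.reshape(-1,3)-o['eef_pos'])).reshape(P.shape)
m=(np.hypot(T[...,1],T[...,0])<.045)&(np.abs(T[...,1])<.029)&(T[...,2]<.02)&(T[...,2]>-.045); Q=T[m]
print(len(Q),np.percentile(Q,[.3,50,99.7],axis=0).round(4)); 
for a,b in((-.02,-.0),(0,.015),(.015,.03)): print(a,np.median(Q[(Q[:,0]>a)&(Q[:,0]<b)],0).round(4))
E
```

```text
turn 0.0 shift [-0.0018  0.0017  0.1021] at [0.5393 0.4168 0.1521] 90.0 F [ 0.3  0.3 -1.9] 48.65
0.7119945555023671 49.53837777895387 [0.48 0.67 1.01 0.   1.46 0.48]
13580 [[-0.0318 -0.0287 -0.024 ]
 [ 0.0071  0.0005 -0.0223]
 [ 0.0317  0.0287  0.0009]]
-0.02 [-0.0092  0.0004 -0.0224]
0 [ 0.0078 -0.     -0.0224]
0.015 [ 0.0228  0.0009 -0.022 ]
```

Request:
move_arm([
  [[0,0,0],[0,0,0.02],0],
  [[0,0,0],[0,0,0.03],0],
  [[0,0,0],[0,0,0.03],0],
  [[0,0,0],[0,0,0.02],0],
  [[0,0,0],[0,0,0.015],0],
  [[0,0,0],[0,0,0],0],
  [[0,0,0],[0,0,0],0],
  [[0,0,0],[0,0,0],0],
])

```text
clock: 49.5
eef_pos: [0.5413, 0.4155, 0.038]
eef_rot: [3.139, -0.001, 1.571]
contact_force: [1.0, -0.2, -2.4]
width: 0.709
grasp_force: 49.5
```

```bash
python3 g.py .541 .415 .0145 90
```

```text
turn 0.0 shift [-0.0005 -0.0003  0.0235] at [0.5413 0.4155 0.038 ] 90.0 F [ 1.  -0.2 -2.4] 49.5
```

Request:
move_arm([
  [[0,0,0],[0,0,0.006],0],
  [[0,0,0],[0,0,0.006],0],
  [[0,0,0],[0,0,0.005],0],
  [[0,0,0],[0,0,0.004],0],
  [[0,0,0],[0,0,0.0025],0],
  [[0,0,0],[0,0,0],0],
  [[0,0,0],[0,0,0],0],
  [[0,0,0],[0,0,0],0],
])

```text
clock: 50.3
eef_pos: [0.5406, 0.4152, 0.0132]
eef_rot: [3.141, 0.0, 1.571]
contact_force: [-2.3, -2.0, 4.4]
width: 0.715
grasp_force: 50.1
```

Request:
move_arm([
  [[0,0,0],[0,0,0.001],0],
  [[0,0,0],[0,0,0.0005],0],
  [[0,0,0],[0,0,0],0],
  [[0,0,0],[0,0,0],0],
  [[0,0,0],[0,0,0],0],
  [[0,0,0],[0,0,0],0],
  [[0,0,0],[0,0,0],0],
  [[0,0,0],[0,0,0],0],
])

```text
clock: 51.1
eef_pos: [0.5406, 0.4152, 0.0131]
eef_rot: [3.141, -0.0, 1.571]
contact_force: [-6.8, -3.1, 13.3]
width: 0.715
grasp_force: 51.1
```

Seated, with contact at the expected height. Releasing and rising.

Request:
move_arm([
  [[0,0,0],[0,0,-0.001],0],
  [[0,0,0],[0,0,0],0.85],
  [[0,0,0],[0,0,0],1],
  [[0,0,0],[0,0,0],1],
  [[0,0,0],[0,0,0],1],
  [[0,0,0],[0,0,-0.01],1],
  [[0,0,0],[0,0,-0.02],1],
  [[0,0,0],[0,0,-0.03],1],
])

```text
clock: 51.9
eef_pos: [0.5401, 0.4148, 0.0722]
eef_rot: [-3.139, 0.001, 1.571]
contact_force: [0.5, 0.6, 0.5]
width: 1.001
grasp_force: 0.0
```

Request:
move_arm([
  [[0,0,0],[-0.005,0,-0.035],1],
  [[0,0,0],[-0.02,0,-0.035],1],
  [[0,0,0],[-0.03,0,-0.035],1],
  [[0,0,0],[-0.03,0,-0.035],1],
  [[0,0,0],[-0.03,0,-0.03],1],
  [[0,0,0],[-0.03,0,-0.02],1],
  [[0,0,0],[0,0,0],1],
  [[0,0,0],[0,0,0],1],
])

```text
clock: 52.7
eef_pos: [0.5406, 0.27, 0.2629]
eef_rot: [3.141, -0.001, 1.57]
contact_force: [0.0, 0.1, -1.2]
width: 0.999
grasp_force: 0.0
```

```bash
python3 - <<'E'
from h import *
o=bot.get_obs();print(o['eef_pos'],o['clock'],o['contact_force'])
B=dict(tin=(.49,.6,.37,.47,.027,.042),cork=(.47,.62,.28,.366,.03,.047),mk=(.365,.405,.08,.24,.022,.038),cas=(.44,.49,.12,.27,.036,.054),oil=(.43,.5,.07,.145,.09,.14),disp=(.32,.45,.27,.38,.03,.18),beech=(.72,.83,-.16,-.07,.03,.09))
t=np.load('top0.npz')['P']
for n,P in(('wrist',cloud('wrist')[2]),('top',cloud('top')[2]),('top0',t)):
    for k,b in B.items():
        try: print(n,k,*rect(P,*b))
        except Exception: print(n,k,'none')
E
```

```text
[0.54063245 0.26999921 0.26292742] 52.7 [ 0.00568272  0.1129868  -1.184266  ]
wrist tin 2352 [542.1 413.7] [64.8 65.2] 43.6 0.0356
wrist cork 4192 [540.6 320.1] [106.   58.1] 0.6 0.0381
wrist mk 678 [387.8 176.4] [105.5  16.8] 89.7 0.0264
wrist cas 1401 [464.6 195.2] [34.1 94.9] 0.1 0.0447
wrist oil 229 [461.2 110.2] [20.9 19.7] 85.1 0.0995
wrist disp 2123 [389.9 342.4] [35.3 44.6] 6.6 0.1
wrist beech 261 [ 787.8 -113.6] [45.1 52. ] 13.0 0.0454
top tin none
top cork 742 [538.7 309.8] [104.9  41.5] 4.2 0.0391
top mk 436 [385.2 163.9] [ 16.6 129.2] 0.1 0.0281
top cas 601 [463.5 195.8] [94.6 32.9] 88.9 0.0464
top oil 87 [458.9 110.2] [19.8 20. ] 17.5 0.0982
top disp 1 [392.9 360.7] [0. 0.] 0.0 0.0985
top beech 732 [ 774.  -116.4] [71.  53.4] 12.7 0.0434
top0 tin none
top0 cork none
top0 mk 3 [368.4 237.6] [6.3 0.3] 47.6 0.0233
top0 cas none
top0 oil none
top0 disp 589 [385.1 339. ] [43.8 37.1] 35.9 0.0999
top0 beech 733 [ 774.1 -116.1] [70.6 53.1] 12.8 0.0434
```

```bash
python3 -c "
from station import bot
print(bot.sign_off())"
```

```text
the job is handed in; nothing more can be done
None
```

Both kits are made up and handed in at 52.7 s: all five things measured seated right way up in their recesses, and I moved neither the bit block nor the white dispenser.

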